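# Take a flask out of the shuttered stock bay and lay it in the packing cradle

## Task

Raise the bay's clear shutter by its black pull until there is room to reach under it, and let go: friction keeps it up. Reach under, take out the steel flask with the green cap and lay it on its side, centred along the groove of the packing cradle's two blue V-blocks (cap to either end; set it down, do not drop it). Then push the shutter fully down again, leaving the clay-coloured canister and everything else where it stands.

Things in the scene. Friction and masses are not known exactly. Their poses are not given: they have to be found in the camera images.
- bay: Fixed chrome wire bay, open at its front (-x). Origin at table level in the middle of the shutter's plane; +x into the bay, +z up. Inside 370 mm wide (y), 250 deep, floor 6 thick, wire roof at 325 bars reaching in from above; guide posts at y = +-197. Flask and canister stand 65 to 85 mm behind the shutter's plane, about 90 mm either side of the middle, the tin at the back.
- shutter (a joint): Clear shutter with orange frame (370 x 273 mm, 12 thick) sliding straight up: 0 = fully down, 0.285 m = fully up; its lower edge is 12 mm above the table plus this value. About 0.5 kg; some 8 N of friction keeps it wherever it is left: raising takes 13 N, pushing down 3 N. Starts 0 to 30 mm open.
- shutter_grip (a point): Grip point of the shutter's black pull: an upright fin 16 mm thick (along the bay's y), 30 mm high, sticking out 95 mm from the shutter's plane towards the robot, mid-width. The point is in the fin, half-way up, 68 mm in front of the shutter's plane, 64 mm above the table when the shutter is down; it moves with the shutter. Axes as the bay's.
- flask_mid (a point): Steel insulated flask with green cap: a plain cylinder 55 mm in diameter and 150 mm long, about 0.4 kg, cap the last 31 mm. This point is its centre, half-way along; +z points along its axis to the cap. It stands upright in the bay at the start.
- cradle: Packing cradle fixed to the table: plywood base 200 x 100 x 12 mm with two blue V-blocks. Origin in the middle of the underside, x along the groove.
- cradle_seat (a point): Where the flask's centre comes to lie: mid-way between the V-blocks, 64 mm above the table. x runs along the groove, z up. V-blocks 20 mm thick, centred 55 mm either side of this point along x (90 mm clear between them for fingers), 80 mm wide, 45-degree faces, tops 8 mm below this point; base board's top 52 mm below it.
- canister: Clay-coloured canister with wooden lid, 55 mm diameter, 148 mm high, standing in the bay beside the flask; origin under its centre. To be left alone.
- tin: Yellow tin 50 x 90 x 70 mm at the back of the bay; origin under its centre. To be left alone.
- mug: White mug, 80 mm across, 90 mm high, on the table left of the bay; origin under its centre. To be left alone.
- tape: Tape roll, 100 mm across, 48 mm high, far right; origin under its centre. To be left alone.
- jar: Amber jar 72 mm across, 110 mm high, on the table to the robot's left, in front of the bay; origin under its centre. To be left alone.
- spray: White bottle 66 mm across, 190 mm high, left of the bay; origin under its centre. To be left alone.
There are look-alikes about, which are no part of the job. Leave any pink look-alike of the part that bears flask_mid alone.

How it is judged:
By the outcome, as a careful person would: the job done as asked, in the order asked, and still so for the second after the job is handed in, with the robot touching nothing.
It also fails if it takes over 72 s, if anything falls off the work surface, if the arm or the gripper's body presses on something with over 40 N, if the wrist force passes 120 N, or if a joint passes its speed limit or range.

## Robot

A 6-joint arm with a two-finger parallel gripper is mounted at the origin on the work surface. World frame = base frame: x ahead of the robot, y to its left, z up, the work surface at z = 0. Lengths are in m, angles in rad, forces in N, time in s.
With the tool pointing down it reaches from about 0.35 to 0.8 m from the base axis. Payload 7.3 kg.
Tool frame: the origin (TCP) lies between the finger pads; the fingertips stand 25 mm ahead of it and the grasp point (between the pads) lies 6 mm ahead of it (r.tip_extent is the distance from the TCP to the fingertips, in m); z points along the fingers, y is the direction in which the jaws open and shut (so a half turn about z gives the same grasp; the last joint's range is limited). The gripper opens to 85 mm and grips with 20 to 120 N. Pads are 22 mm wide; open, the fingers measure 114 mm over their backs; the gripper's body (76 mm by 85 mm) begins 54 mm behind the grasp point. The pads swing forward as they close: fully open they stand 13 mm farther back than shut.
Start: joints at [1.042, 0.342, 1.524, -0, 1.275, -0.146], TCP at [0.196, 0.487, 0.217] pointing down, gripper open.
Joint ranges: [-2.53, 2.53], [-0.77, 2.02], [0.04, 2.7], [-1, 4.14], [0.28, 2.66], [-3.11, 3.11]. Speed limits (rad/s): [2.57, 2.57, 3.14, 3.14, 3.14, 3.14].

## Interface

Orientations are given as a unit quaternion [x, y, z, w].
In Python, from workcell import r, command_gripper, optics gives the robot as it stands. The module is installed in compiled form; this text tells all that it offers. Calls block until the motion is done:
- r.reach(position, orientation): joint-space move of the TCP to a pose.
- r.move_straight(position, orientation=None, speed=0.15, max_force=None): straight line of the TCP; orientation=None keeps the orientation; speed is the mean speed in m/s. With max_force (N) it stops when the force on the tool has changed by that much, and returns True; else False.
- r.movej(angles): joint-space move.
- command_gripper(opening, force=None): finger opening in m; force is the grip in N (None keeps the last); returns when the fingers have stopped.
- r.hold(seconds).
- r.solve_ik(position, orientation): joint angles nearest the present ones, or None.
- r.read_state(): the state.
- optics.get_image(name): name is "scene" or "side" or "wrist"; returns (picture, depth): 480x640x3 uint8, red, green, blue; 480x640 float32, m along the optical axis (not along the pixel's ray), 0 where there is no reading.
- optics.camera_model(name): a dict with "K" (3x3 intrinsics, pixels), "R" (3x3) and "t" (3): a world point X has camera coordinates R X + t; the wrist camera has in their place "tool_from_camera" (4x4, takes a point from camera to tool coordinates, whose origin is the TCP and whose axes are the flange's). Camera axes: x right, y down, z forward; pixel columns grow to the right and rows downward; lengths in m; the calibration is good to about 2 mm. The wrist camera is an equidistant fisheye: a pixel r from the principal point sees the ray r / f radians off the axis. A picture is of the moment at which its call begins: read the wrist's pose just before it. camera_model takes no time and is no camera call.
A pose or a line that the arm cannot do raises r.PlanningError and nothing moves.
- r.finish_job(): hands the job in, once; it reports no verdict.
The state is a dict: "time_s": time; "joint_positions": joint angles; "dq": joint speeds; "tau": joint torques, N m; "eef_pos": TCP position; "eef_rot": TCP orientation; "contact_force": force on the tool from outside, world axes, zero at the start; "torque": the same for the moment, N m; "grip_width": finger opening in m.
Only numpy, scipy, OpenCV 4.12 (cv2) and the standard library are available. Lean on these libraries where they do the work, as an engineer would, in place of code of your own. Each camera call takes 0.05 s, during which the arm holds its last target.

## Working session

There is one attempt and no reset: what is moved stays moved. The work goes in short steps, each a Python script; the robot and the scene stay as the last script left them, time stands still between calls to the robot, and variables do not carry over. Pictures are saved under pics/ and viewed, and the job is handed in when it is done.

```bash
mkdir -p pics
cat > a.py <<'E'
from workcell import r, command_gripper, optics
import numpy as np, cv2
s=r.read_state(); print(s)
for n in ("scene","side","wrist"):
    p,d=optics.get_image(n); cv2.imwrite(f"pics/{n}0.png",p[:,:,::-1]); np.save(f"{n}0.npy",d)
    m=optics.camera_model(n); print(n,{k:np.round(v,4).tolist() for k,v in m.items() if not isinstance(v,str)}, (d>0).mean())
E
python3 a.py
```

```text
{'time_s': 0.0, 'joint_positions': array([ 1.04200653e+00,  3.42751854e-01,  1.52505160e+00,  9.12929196e-06,
        1.27537160e+00, -1.46006938e-01]), 'dq': array([ 0.00084801, -0.00082615, -0.00029233,  0.00010844,  0.00102324,
        0.00017959]), 'tau': array([ 7.19462460e-04, -4.33679724e+01, -2.46008170e+01, -9.28341683e-05,
        7.86145596e-03,  1.00170257e-05]), 'eef_pos': array([0.19585031, 0.48663834, 0.21659878]), 'eef_rot': array([ 1.90226348e-01,  9.81739940e-01, -7.45141979e-04, -2.66031740e-04]), 'contact_force': array([0.42058899, 0.20519171, 0.0103001 ]), 'torque': array([-0.02616306, -0.00115205,  0.01835012]), 'grip_width': 0.08514524977078547}
scene {'K': [[608.6024, 0.0, 322.9175], [0.0, 608.6024, 241.8694], [0.0, 0.0, 1.0]], 'R': [[-0.5863, 0.8101, -0.0026], [0.7718, 0.5576, -0.3054], [-0.246, -0.1811, -0.9522]], 't': [0.2161, -0.4604, 1.739]} 0.9959505208333334
side {'K': [[593.4403, 0.0, 330.1025], [0.0, 593.4403, 241.9556], [0.0, 0.0, 1.0]], 'R': [[0.821, -0.5709, -0.0056], [-0.4347, -0.6187, -0.6544], [0.3701, 0.5398, -0.7561]], 't': [-0.3744, 0.3473, 1.2568]} 0.9959505208333334
wrist {'K': [[371.6483, 0.0, 322.8968], [0.0, 371.6483, 241.6015], [0.0, 0.0, 1.0]], 'tool_from_camera': [[0.0005, -0.963, -0.2695, 0.0683], [1.0, 0.0006, -0.0006, -0.0], [0.0007, -0.2695, 0.963, -0.1575], [0.0, 0.0, 0.0, 1.0]]} 0.986640625
```

View pics/scene0.png

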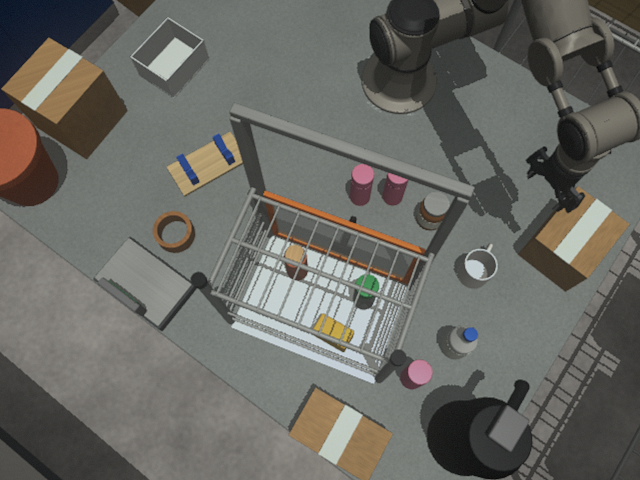

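View pics/side0.png

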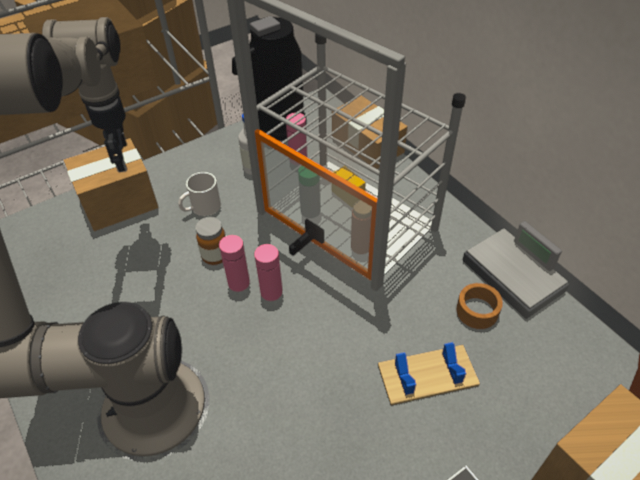

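View pics/wrist0.png

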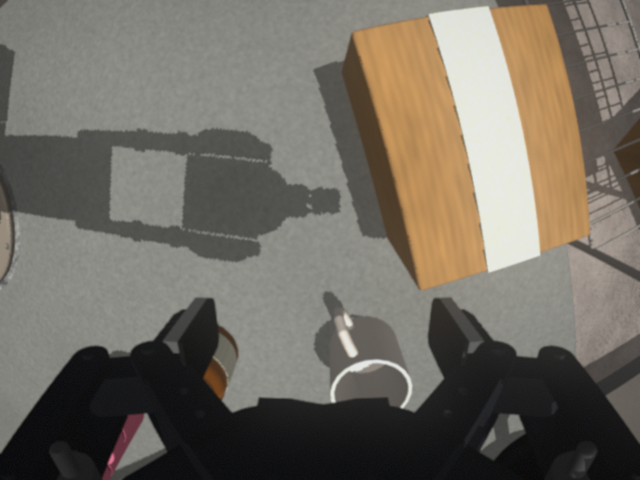

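The scene view shows the shutter (orange frame, about 265–420, 195–280), the green cap (367,286), the cradle (205,165) and two pink look-alikes (361,185 and 396,188) in front of the bay. In the side view the black pull is at about (307,235) and the blue V-blocks at (405,373) and (454,363). Next I'll measure these.

```bash
cat > h.py <<'E'
import numpy as np, cv2
from workcell import optics
def cloud(n,p,d):
    m=optics.camera_model(n); K,R,t=map(np.array,(m["K"],m["R"],m["t"]))
    v,u=np.mgrid[:480,:640]
    X=np.stack([(u-K[0,2])/K[0,0]*d,(v-K[1,2])/K[1,1]*d,d],-1)
    return (X-t)@R
def load(n,i=0):
    p=cv2.imread(f"pics/{n}{i}.png"); d=np.load(f"{n}{i}.npy"); return p,d,cloud(n,p,d)
def mask(p,lo,hi):
    return cv2.inRange(cv2.cvtColor(p,cv2.COLOR_BGR2HSV),lo,hi)>0
def proj(n,X):
    m=optics.camera_model(n); c=np.array(m["R"])@X+m["t"]; q=np.array(m["K"])@c; return q[:2]/q[2]
def ray(n,u,v,z=None):
    m=optics.camera_model(n); K,R,t=map(np.array,(m["K"],m["R"],m["t"]))
    o=-R.T@t; dd=R.T@np.array([(u-K[0,2])/K[0,0],(v-K[1,2])/K[1,1],1])
    return (o,dd) if z is None else o+dd*(z-o[2])/dd[2]
E
cat > b.py <<'E'
from h import *
np.set_printoptions(precision=4,suppress=True)
cols=dict(orange=((3,170,120),(12,255,255)),green=((55,100,50),(85,255,255)),blue=((112,150,60),(125,255,255)),pink=((160,80,80),(178,255,255)),yellow=((22,150,100),(30,255,255)))
for n in("scene","side"):
    p,d,X=load(n)
    for c,(lo,hi) in cols.items():
        m=mask(p,lo,hi).astype(np.uint8)
        k,l,st,ce=cv2.connectedComponentsWithStats(m)
        for i in range(1,k):
            if st[i,4]>40:
                s=X[(l==i)&(d>0)]
                print(n,c,st[i],"lo",np.percentile(s,3,0),"hi",np.percentile(s,97,0),"med",np.median(s,0))
E
python3 b.py
```

```text
scene orange [264 192  68  29 192] lo [ 0.5426 -0.0015  0.2818] hi [0.5775 0.1389 0.2913] med [0.5607 0.0544 0.2871]
scene orange [347 225  54  21  67] lo [0.503  0.185  0.2816] hi [0.5313 0.2944 0.2913] med [0.5174 0.2385 0.2859]
scene green [356 275   8  10  42] lo [0.5724 0.2558 0.1514] hi [0.6281 0.2812 0.3386] med [0.5856 0.2605 0.1556]
scene green [363 275  16  17 167] lo [0.5608 0.2704 0.1509] hi [0.5886 0.3034 0.1624] med [0.5744 0.2848 0.1564]
scene pink [352 164  22  42 666] lo [0.3379 0.0922 0.0158] hi [0.385  0.1381 0.155 ] med [0.3689 0.1218 0.1456]
scene pink [387 173  21  32 429] lo [0.3065 0.1702 0.0128] hi [0.3337 0.2083 0.1538] med [0.3248 0.1953 0.1058]
scene pink [407 360  24  29 147] lo [0.6509 0.4603 0.0263] hi [0.7021 0.5057 0.1548] med [0.6906 0.4866 0.1477]
scene yellow [314 314  11  17  64] lo [0.6868 0.229  0.0706] hi [0.7235 0.2408 0.0829] med [0.7088 0.2336 0.0771]
scene yellow [322 317  12  17 119] lo [0.6833 0.2451 0.0708] hi [0.7174 0.265  0.0813] med [0.7006 0.2548 0.0763]
scene yellow [331 322  13  17 136] lo [0.6804 0.2673 0.07  ] hi [0.7117 0.2912 
[... 463 characters left out ...]
[0.6787 0.486  0.1514]
side pink [296 117  10  10  53] lo [0.6158 0.365  0.1382] hi [0.6958 0.4728 0.2398] med [0.6809 0.4614 0.1502]
side pink [287 125  10  12  57] lo [0.6475 0.4626 0.1044] hi [0.66   0.4941 0.1388] med [0.6526 0.477  0.1255]
side pink [288 133  18  17 191] lo [0.6501 0.4555 0.0645] hi [0.6878 0.4874 0.1146] med [0.6641 0.4631 0.0874]
side pink [ 219  235   30   56 1178] lo [0.2811 0.1534 0.0117] hi [0.3257 0.2011 0.1538] med [0.3002 0.1623 0.1083]
side pink [ 254  244   28   57 1189] lo [0.3325 0.0835 0.0104] hi [0.3777 0.1301 0.1541] med [0.3509 0.0927 0.1104]
side yellow [336 169  29  17 197] lo [0.6898 0.2285 0.0728] hi [0.7238 0.3043 0.0828] med [0.7077 0.2646 0.0772]
```

```bash
cat > c.py <<'E'
from h import *
np.set_printoptions(precision=4,suppress=True)
P=[]
for n in("scene","side"):
    p,d,X=load(n)
    m=mask(p,(3,150,80),(14,255,255))&(d>0)&(X[...,2]>.02)&(X[...,2]<.34)&(np.hypot(X[...,0]-.54,X[...,1]-.13)<.25)
    P.append(X[m]); print(n,m.sum(),np.percentile(X[m],[1,99],axis=0))
    if n=="side": F=X[m]
# line fits
for n,Q in zip(("scene","side","all"),P+[np.vstack(P)]):
    vx,vy,x0,y0=cv2.fitLine(Q[:,:2].astype(np.float32),cv2.DIST_HUBER,0,.01,.01).ravel()
    if vy<0: vx,vy=-vx,-vy
    e=np.array([vx,vy]); nn=np.array([vy,-vx]); t=Q[:,:2]@e; w=Q[:,:2]@nn
    print(n,"yaw",np.degrees(np.arctan2(-vx,vy)),"t",np.percentile(t,[0,1,99,100]),"w",np.percentile(w,[2,50,98]), "mid",e*(np.percentile(t,1)+np.percentile(t,99))/2+nn*np.median(w), "ztop",np.percentile(Q[:,2],[1,50,97,99]))
yaw=np.arctan2(-vx,vy); print("e",e,"n",nn)
# dark fin
for n in("scene","side"):
    p,d,X=load(n)
    hsv=cv2.cvtColor(p,cv2.COLOR_BGR2HSV)
    m=(hsv[...,2]<60)&(d>0)&(X[...,2]>.03)&(X[...,2]<.15)&(np.hypot(X[...,0]-.47,X[...,1]-.12)<.12)
    k,l,st,ce=cv2.connectedComponentsWithStats(m.astype(np.uint8))
    for i in range(1,k):
        if st[i,4]>15:
            q=X[l==i]; a=q[:,:2]@e; b=q[:,:2]@nn
            print(n,st[i],"along",np.percentile(a,[2,50,98]),"normal",np.percentile(b,[2,50,98]),"z",np.percentile(q[:,2],[2,50,98]))
# blue blocks
for n in("scene","side"):
    p,d,X=load(n)
    m=mask(p,(108,120,40),(128,255,255))&(d>0)&(X[...,2]>.0)&(X[...,2]<.1)&(np.hypot(X[...,0],X[...,1])<.7)
    q=X[m]; print(n,"blue",m.sum(),np.percentile(q,[1,50,99],axis=0))
    k,l,st,ce=cv2.connectedComponentsWithStats(m.astype(np.uint8))
    for i in range(1,k):
        if st[i,4]>30: 
            q=X[(l==i)&m]; (c,s,a)=cv2.minAreaRect(q[:,:2].astype(np.float32)); print(st[i],c,s,a, q[:,2].max())
    hsv=cv2.cvtColor(p,cv2.COLOR_BGR2HSV)
    m=mask(p,(8,40,60),(25,255,255))&(abs(X[...,2]-.012)<.004)&(np.hypot(X[...,0]-.45,X[...,1]+.25)<.3)
    k,l,st,ce=cv2.connectedComponentsWithStats(m.astype(np.uint8))
    for i in range(1,k):
        if st[i,4]>100:
            q=X[(l==i)]; (c,s,a)=cv2.minAreaRect(q[:,:2].astype(np.float32)); print("ply",st[i],c,s,a)
E
python3 c.py
python3 - <<'E'
import cv2
p=cv2.imread('pics/side0.png'); cv2.imwrite('pics/side0z.png',cv2.resize(p[130:290,200:410],None,fx=3.8,fy=3.7,interpolation=cv2.INTER_CUBIC)[:600,:800])
E
```

```text
scene 1159 [[ 0.4858 -0.0034  0.0281]
 [ 0.5783  0.343   0.2929]]
side 1808 [[ 0.4797 -0.0062  0.0211]
 [ 0.572   0.3474  0.2913]]
scene yaw 14.504103 t [-0.152  -0.1476  0.2101  0.2153] w [0.5508 0.5582 0.5621] mid [0.5326 0.1701] ztop [0.0281 0.2863 0.2916 0.2929]
side yaw 14.465027 t [-0.1554 -0.1484  0.2162  0.2202] w [0.5483 0.5516 0.5604] mid [0.5256 0.1706] ztop [0.0211 0.2351 0.2901 0.2913]
all yaw 14.408268 t [-0.1548 -0.1478  0.2156  0.2208] w [0.5485 0.5528 0.5618] mid [0.5269 0.1704] ztop [0.0219 0.2789 0.291  0.2921]
e [-0.2488  0.9685] n [0.9685 0.2488]
scene [350 217   6   6  28] along [0.0272 0.034  0.0393] normal [0.4625 0.4703 0.4781] z [0.0707 0.0818 0.0882]
side [289 219  35  36 518] along [0.0017 0.0253 0.0572] normal [0.4626 0.5262 0.5495] z [0.0507 0.0786 0.0936]
scene blue 423 [[ 0.4521 -0.3316  0.0158]
 [ 0.4921 -0.2734  0.0437]
 [ 0.5937 -0.2195  0.0607]]
[213 134  20  27 203] (0.47191739082336426, -0.25532397627830505) (0.07800896465778351, 0.020455876365303993) 67.10692596435547 0.06312636414374413
[177 154  22  30 207] (0.5734431743621826, -0.2964131832122803) (0.07902782410383224, 0.018469365313649178) 68.02377319335938 0.06101100525222641
ply [ 167  132   75   63 1426] (0.5226544141769409, -0.2766041159629822) (0.10240934789180756, 0.1990998387336731) 67.84236145019531
side blue 578 [[ 0.4495 -0.3356  0.0149]
 [ 0.5536 -0.2858  0.0393]
 [ 0.59   -0.2218  0.059 ]]
[443 343  22  40 312] (0.5719353556632996, -0.29899877309799194) (0.07825988531112671, 0.020416470244526863) 68.4570541381836 0.06139753825361844
[396 353  19  41 259] (0.47010013461112976, -0.25783899426460266) (0.07801882922649384, 0.019521242007613182) 67.5850830078125 0.06073913914685239
ply [ 378  344  102   60 2483] (0.5229595303535461, -0.2779073417186737) (0.10247647017240524, 0.20133566856384277) 68.08097839355469
```

View pics/side0z.png

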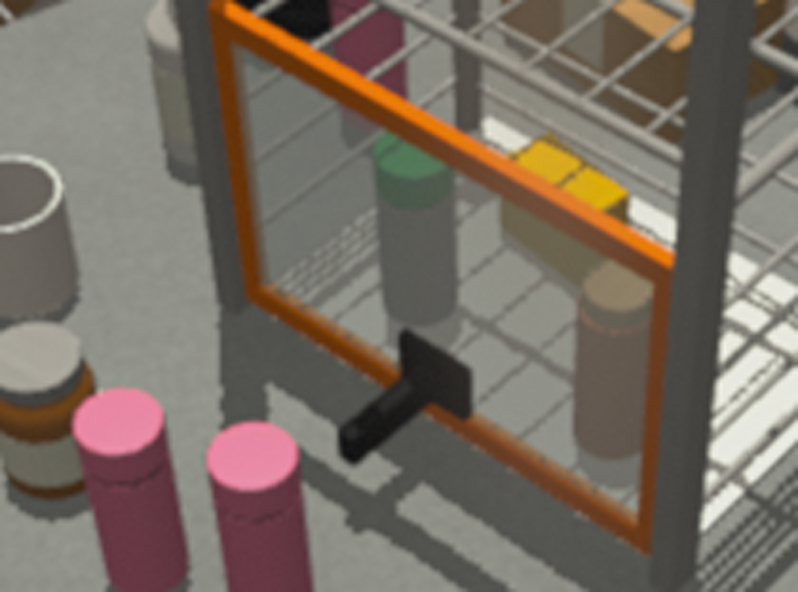

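The side view shows the pull's tip at zoom pixel (350,440). The pink flasks and the jar stand right in the approach path, so I'll grip the pull from above and come in over them on a tilt for the flask. Now I'll refine the flask position and fit the arm's geometry from IK queries.

```bash
cat > d.py <<'E'
from h import *
from workcell import r
from scipy.optimize import least_squares
np.set_printoptions(precision=4,suppress=True)
yaw=np.radians(14.45); nn=np.array([np.cos(yaw),np.sin(yaw)]); e=np.array([-nn[1],nn[0]])
p,d,X=load("scene")
m=mask(p,(50,60,30),(90,255,255))&(d>0)&(np.hypot(X[...,0]-.577,X[...,1]-.28)<.05)&(X[...,2]>.1)&(X[...,2]<.2)
q=X[m]; top=q[q[:,2]>.147]; print("cap top",len(top),cv2.minEnclosingCircle(top[:,:2].astype(np.float32)),np.median(top,0))
v,u=np.where(m&(X[...,2]>.147)); print("px",u.min(),u.max(),v.min(),v.max())
p,d,X=load("side")
m=mask(p,(50,30,30),(90,255,255)); m[:150]=0;m[230:]=0;m[:,:280]=0;m[:,340:]=0
k,l,st,ce=cv2.connectedComponentsWithStats(m.astype(np.uint8)); i=1+st[1:,4].argmax(); print(st[i],ce[i])
x,y,w,hh,_=st[i]
# side: top ellipse center: rows
for c in (0,): print("side rim L/R at z .156", ray("side",x,y+7,.156),ray("side",x+w,y+7,.156),"mid",ray("side",x+w/2,y+w*.36,.156), "depth there",d[y+5,x+w//2],X[y+5,x+w//2])
# circle fits of obstacles
for n,c,lo,hi,(cx,cy) in (("scene","pink1",(160,60,60),(178,255,255),(.36,.115)),("scene","pink2",(160,60,60),(178,255,255),(.32,.19))):
  for n in("scene","side"):
    p,d,X=load(n); mm=mask(p,lo,hi)&(np.hypot(X[...,0]-cx,X[...,1]-cy)<.05)&(X[...,2]>.147)
    print(n,c,cv2.minEnclosingCircle(X[mm][:,:2].astype(np.float32)))
p,d,X=load("scene")
for nm,a in (("jar",X[195:225,415:452]),("mug",X[245:290,460:500])):
    a=a.reshape(-1,3); a=a[a[:,2]>.06]; print(nm,np.percentile(a,[5,95],axis=0))
# posts / beam
for n in("scene","side"):
    p,d,X=load(n); hsv=cv2.cvtColor(p,cv2.COLOR_BGR2HSV)
    b=X[...,:2]@nn; a=X[...,:2]@e
    mm=(d>0)&(X[...,2]>.4)&(abs(b-.55)<.06)&(abs(a-.0335)<.26)
    print(n,"beam b",np.percentile(b[mm],[2,98]),"a",np.percentile(a[mm],[2,98]),"z",np.percentile(X[mm][:,2],[50,99]))
    for s in(-1,1):
        mm=(d>0)&(X[...,2]>.31)&(X[...,2]<.5)&(abs(b-.55)<.06)&(abs(a-.0335-s*.197)<.05)
        if mm.sum(): print(" post",s,np.percentile(a[mm],[2,50,98]),np.percentile(b[mm],[2,50,98]))
# FK fit
from scipy.spatial.transform import Rotation as Ro
def quat(yw,pitch,flip=0):
    # tool z: pitch below horizontal along yaw; tool y horizontal
    z=np.array([np.cos(yw)*np.cos(pitch),np.sin(yw)*np.cos(pitch),-np.sin(pitch)])
    y=np.array([-np.sin(yw),np.cos(yw),0])*(1-2*flip)
    return Ro.from_matrix(np.c_[np.cross(y,z),y,z]).as_quat()
S=[]
for R_ in (.4,.5,.6,.7):
  for z in(.1,.2,.3,.4):
    for pt in(30,50,70,90,110):
      for f in(0,1):
        s=r.solve_ik([R_*np.cos(.5),R_*np.sin(.5),z],quat(.5,np.radians(pt),f))
        if s is not None and abs(np.sin(s[3]))<.02 and abs(s[0]-.5)<.05: S.append([R_,z,pt,f,*s])
S=np.array(S); print(len(S)); print(S[:3])
def fk(P,q2,q3,q5):
    h,r0,L1,L2,o2,L3=P
    a=q2+q3
    return np.c_[r0+L1*np.sin(q2)+L2*np.sin(a)+o2*np.cos(a)+L3*np.sin(a+q5), h+L1*np.cos(q2)+L2*np.cos(a)-o2*np.sin(a)+L3*np.cos(a+q5)]
A=S[abs(np.sin(S[:,7]))<.02]
f=lambda P:(fk(P,A[:,5],A[:,6],A[:,8])-A[:,:2]).ravel()
o=least_squares(f,[.3,0,.4,.4,.0,.25]); print("h r0 L1 L2 o2 L3",o.x,abs(o.fun).max())
E
python3 d.py
```

```text
cap top 274 ((0.5843093991279602, 0.28126391768455505), 0.027460554614663124) [0.5789 0.2828 0.1561]
px 356 378 274 297
[298 166  21  20 288] [306.9583 176.6215]
side rim L/R at z .156 [0.5574 0.2865 0.156 ] [0.6008 0.2559 0.156 ] mid [0.578  0.2694 0.156 ] depth there 1.363301 [0.5269 0.1885 0.2516]
scene pink1 ((0.3594232499599457, 0.11131779849529266), 0.028194889426231384)
side pink1 ((0.3577518165111542, 0.10964334011077881), 0.027834083884954453)
scene pink2 ((0.3176562786102295, 0.18542730808258057), 0.02399357035756111)
side pink2 ((0.3068760335445404, 0.18062825500965118), 0.028743138536810875)
jar [[0.2826 0.2704 0.0708]
 [0.4962 0.3599 0.5489]]
mug [[0.3154 0.4312 0.063 ]
 [0.402  0.5035 0.0941]]
scene beam b [0.5461 0.5708] a [-0.1708  0.2353] z [0.6326 0.6386]
 post -1 [-0.1727 -0.1564 -0.1214] [0.5435 0.5696 0.6055]
 post 1 [0.1859 0.2244 0.2373] [0.5465 0.5702 0.6064]
side beam b [0.5403 0.5686] a [-0.1766  0.2324] z [0.592  0.6379]
 post -1 [-0.1772 -0.1737 -0.1256] [0.5399 0.5448 0.5973]
 post 1 [0.1962 0.2195 0.2363] [0.5402 0.5515 0.6006]
0
[]Traceback (most recent call last):
  File "d.py", line 52, in <module>
    A=S[abs(np.sin(S[:,7]))<.02]
                   ~^^^^^
IndexError: too many indices for array: array is 1-dimensional, but 2 were indexed
```

```bash
cat > g.py <<'E'
import numpy as np
from scipy.spatial.transform import Rotation as Ro
yaw=np.radians(14.45); nn=np.array([np.cos(yaw),np.sin(yaw),0]); e=np.array([-nn[1],nn[0],0]); Z=np.array([0,0,1.])
def quat(yw,pitch,flip=0):
    z=np.array([np.cos(yw)*np.cos(pitch),np.sin(yw)*np.cos(pitch),-np.sin(pitch)])
    y=np.array([-np.sin(yw),np.cos(yw),0])*(1-2*flip)
    return Ro.from_matrix(np.c_[np.cross(y,z),y,z]).as_quat()
E
cat > f.py <<'E'
from h import *; from g import *
from workcell import r
from scipy.optimize import least_squares
np.set_printoptions(precision=4,suppress=True)
print(proj("side",np.array([.5843,.2813,.1555])),proj("scene",np.array([.5843,.2813,.1555])))
S=[]
c,s_=np.cos(.5),np.sin(.5)
for R_ in (.4,.5,.6,.7):
  for z in(.1,.2,.3,.4):
    for pt in(30,50,70,90,110):
      for f in(0,1):
        s=r.solve_ik([R_*c-.0764*s_,R_*s_+.0764*c,z],quat(.5,np.radians(pt),f))
        if s is not None: S.append([R_,z,pt,f,*s])
S=np.array(S); print(len(S)); print(S[::8])
A=S[(abs(np.sin(S[:,7]))<.02)&(abs(S[:,4]-.5)<.05)]; print(len(A))
def fk(P,q2,q3,q5):
    h,r0,L1,L2,o2,L3=P
    a=q2+q3
    return np.c_[r0+L1*np.sin(q2)+L2*np.sin(a)+o2*np.cos(a)+L3*np.sin(a+q5), h+L1*np.cos(q2)+L2*np.cos(a)-o2*np.sin(a)+L3*np.cos(a+q5)]
f=lambda P:(fk(P,A[:,5],A[:,6],A[:,8])-A[:,:2]).ravel()
o=least_squares(f,[.3,0,.4,.4,.0,.25]); print("h r0 L1 L2 o2 L3",o.x,abs(o.fun).max())
E
python3 f.py
```

```text
[308.0106 170.1293] [366.9214 285.4286]
126
[[  0.4      0.1     50.       0.       0.5      0.1827   2.5792   3.1416
    0.3184   1.5708]
 [  0.4      0.2     70.       0.       0.5     -0.048    2.1123  -0.
    0.7282  -1.5708]
 [  0.4      0.3     70.       0.       0.5     -0.1519   1.9076  -0.
    1.0368  -1.5708]
 [  0.4      0.4     50.       0.       0.5     -0.3864   1.9424   0.
    0.8874  -1.5708]
 [  0.5      0.1     30.       0.       0.5      0.6041   2.6028   3.1416
    1.1125   1.5708]
 [  0.5      0.2     30.       0.       0.5      0.165    2.4989   3.1416
    0.5694   1.5708]
 [  0.5      0.3     50.       0.       0.5     -0.0993   2.0256   0.
    0.5171  -1.5708]
 [  0.5      0.4     50.       0.       0.5     -0.1714   1.8065   0.
    0.8083  -1.5708]
 [  0.6      0.1     30.       0.       0.5      0.5866   2.3384   3.1416
    0.8306   1.5708]
 [  0.6      0.2     30.       0.       0.5      0.2963   2.2669   3.1416
    0.4689   1.5708]
 [  0.6      0.3     50.       0.       0.5      0.0986   1.8278  -0.
    0.517   -1.5708]
 [  0.6      0.4     50.       0.       0.5      0.0298   1.6245  -0.
    0.7892  -1.5708]
 [  0.7      0.1     30.       0.       0.5      0.6403   2.0768   3.1416
    0.6228   1.5708]
 [  0.7      0.2     30.       0.       0.5      0.4234   2.02     3.1416
    0.349    1.5708]
 [  0.7      0.2    110.       0.       0.5      1.0149   0.3876  -0.
    2.0881  -1.5708]
 [  0.7      0.4     50.       0.       0.5      0.2245   1.3965  -0.
    0.8224  -1.5708]]
126
h r0 L1 L2 o2 L3 [ 0.0455  0.1858  0.4473  0.2097 -0.065   0.2179] 0.21024410696251772
```

```bash
cat >> f.py <<'E'
A=A.copy(); q5=A[:,8]*np.sign(np.cos(A[:,7]))
f=lambda P:(fk(P,A[:,5],A[:,6],q5)-A[:,:2]).ravel()
o=least_squares(f,[.3,0,.4,.4,.0,.25]); print("h r0 L1 L2 o2 L3",o.x,abs(o.fun).max())
fl=np.array([.5843,.2813,0])
print("bay coords flask", (fl-(e*.0337+nn*.556))@nn,(fl-(e*.0337+nn*.556))@e)
print("flask grasp options")
for yw in (14.45,20,26):
  for pt in (15,20,25,30,35,40):
    for zg in(.09,.11,.125):
      z=quat(np.radians(yw),np.radians(pt))[:]; zz=Ro.from_quat(z).apply([0,0,1])
      out=[]
      for f in(0,1):
        q=quat(np.radians(yw),np.radians(pt),f)
        s=r.solve_ik(fl+Z*zg-zz*.006,q); s2=r.solve_ik(fl+Z*(zg+.015)-zz*.006-nn*.15,q)
        out.append((None if s is None else np.round(s,2), s2 is not None))
      if zg==.11 or pt==30: print(yw,pt,zg,out)
print("cradle")
seat=np.array([.5223,-.2770,.064]); g=np.radians(-22.1)
for pt in (90,105,110,115,120,125,130):
   for dx in(.0,.025):
    for f in(0,1):
     q=quat(g,np.radians(pt),f); zz=Ro.from_quat(q).apply([0,0,1])
     p=seat+dx*np.array([np.cos(g),np.sin(g),0])-zz*.006
     s=r.solve_ik(p,q);s2=r.solve_ik(p+Z*.12,q)
     print(pt,dx,f,None if s is None else np.round(s,2),s2 is not None)
E
python3 f.py | tail -90
```

```text
[[  0.4      0.1     50.       0.       0.5      0.1827   2.5792   3.1416
    0.3184   1.5708]
 [  0.4      0.2     70.       0.       0.5     -0.048    2.1123  -0.
    0.7282  -1.5708]
 [  0.4      0.3     70.       0.       0.5     -0.1519   1.9076  -0.
    1.0368  -1.5708]
 [  0.4      0.4     50.       0.       0.5     -0.3864   1.9424   0.
    0.8874  -1.5708]
 [  0.5      0.1     30.       0.       0.5      0.6041   2.6028   3.1416
    1.1125   1.5708]
 [  0.5      0.2     30.       0.       0.5      0.165    2.4989   3.1416
    0.5694   1.5708]
 [  0.5      0.3     50.       0.       0.5     -0.0993   2.0256   0.
    0.5171  -1.5708]
 [  0.5      0.4     50.       0.       0.5     -0.1714   1.8065   0.
    0.8083  -1.5708]
 [  0.6      0.1     30.       0.       0.5      0.5866   2.3384   3.1416
    0.8306   1.5708]
 [  0.6      0.2     30.       0.       0.5      0.2963   2.2669   3.1416
    0.4689   1.5708]
 [  0.6      0.3     50.       0.       0.5      0.0986   1.8278  -0.
    0.517   -1.5708]
 [  0.6      0.4     50.       0.       0.5      0.0298   1.6245  -0.
    0.789
[... 4465 characters left out ...]
5 0.025 1 [-0.57  0.93  0.95 -0.08  1.69  1.4 ] True
120 0.0 0 [-0.57  0.94  0.96 -0.09  1.76 -1.74] True
120 0.0 1 [-0.57  0.94  0.96 -0.09  1.76  1.4 ] True
120 0.025 0 [-0.56  1.    0.84 -0.09  1.82 -1.74] True
120 0.025 1 [-0.56  1.    0.84 -0.09  1.82  1.4 ] True
125 0.0 0 [-0.56  1.01  0.86 -0.1   1.88 -1.75] True
125 0.0 1 [-0.56  1.01  0.86 -0.1   1.88  1.4 ] True
125 0.025 0 [-0.56  1.07  0.73 -0.1   1.95 -1.75] True
125 0.025 1 [-0.56  1.07  0.73 -0.1   1.95  1.39] True
130 0.0 0 [-0.56  1.08  0.75 -0.12  2.   -1.75] True
130 0.0 1 [-0.56  1.08  0.75 -0.12  2.    1.39] True
130 0.025 0 [-0.55  1.14  0.6  -0.12  2.08 -1.76] True
130 0.025 1 [-0.55  1.14  0.6  -0.12  2.08  1.38] True
```

```bash
cat > k.py <<'E'
from h import *; from g import *
np.set_printoptions(precision=4,suppress=True)
for n in("scene","side"):
    p,d,X=load(n)
    b=X@nn; a=X@e
    # everything between robot and bay: height map blobs
    m=(d>0)&(X[...,2]>.09)&(X[...,2]<.118)&(np.hypot(X[...,0]-.40,X[...,1]-.28)<.08)
    q=X[m]; print(n,m.sum(),np.percentile(q,[0,3,97,100],axis=0) if m.sum() else '', cv2.minEnclosingCircle(q[:,:2].astype(np.float32)))
    p2=(q@e).min(),(q@e).max(),(q@nn).min(),(q@nn).max(); print(p2)
E
python3 k.py
```

```text
scene 84 [[0.3204 0.2735 0.0901]
 [0.3216 0.2745 0.0909]
 [0.3315 0.3096 0.1155]
 [0.3339 0.3118 0.1171]] ((0.3253287971019745, 0.29268401861190796), 0.01938680186867714)
(np.float64(0.18425887848826725), np.float64(0.22022960795800303), np.float64(0.37924303127796155), np.float64(0.39784883514707664))
side 55 [[0.3206 0.2697 0.0911]
 [0.3215 0.2712 0.0924]
 [0.3319 0.3112 0.1144]
 [0.333  0.3147 0.1148]] ((0.32527413964271545, 0.29219627380371094), 0.022883037105202675)
(np.float64(0.1807989559556082), np.float64(0.22277222670938857), np.float64(0.3780681225321684), np.float64(0.39950682050295067))
```

```bash
cat > fk.py <<'E'
import numpy as np
from g import *
def R(ax,a): return Ro.from_euler(ax,a).as_matrix()
def fk(q,s4=1,s6=1,c6=-np.pi/2):
    A=R('z',q[0]); p=A@[0,.0764,.2229]
    A=A@R('y',q[1]); p=p+A@[0,0,.5062]; el=p
    A=A@R('y',q[2]); p=p+A@[.0465,0,.3796]; w=p
    A=A@R('z',s4*q[3])@R('y',q[4]); p=p+A@[0,0,.3275]
    A=A@R('z',s6*q[5]+c6)
    return el,w,p,A
E
cat > t.py <<'E'
from fk import *
from workcell import r
np.set_printoptions(precision=4,suppress=True)
fl=np.array([.5843,.2813,.1])
T=[]
for yw,pt,f in((14.45,30,1),(5,35,0),(30,60,1),(14,75,0)):
    q=quat(np.radians(yw),np.radians(pt),f); s=r.solve_ik(fl+Z*.05*f,q); T.append((s,fl+Z*.05*f,Ro.from_quat(q).as_matrix()))
for s4 in(1,-1):
  for s6 in(1,-1):
    for c6 in(np.pi/2,-np.pi/2,0,np.pi):
      er=[]
      for s,p,M in T:
        _,_,P,A=fk(s,s4,s6,c6); er.append(abs(P-p).max()+abs(A-M).max())
      if max(er)<.5: print(s4,s6,c6,er)
E
python3 t.py
```

```text
1 1 1.5707963267948966 [np.float64(1.1102230246251565e-15), np.float64(1.1102230246251565e-15), np.float64(6.661338147750939e-16), np.float64(5.273559366969494e-16)]
```

```bash
cat >> fk.py <<'E'
from scipy.optimize import least_squares
LO=np.array([-2.53,-.77,.04,-1,.28,-3.11]);HI=np.array([2.53,2.02,2.7,4.14,2.66,3.11])
def ik(p,quat_,seed):
    M=Ro.from_quat(quat_).as_matrix()
    def f(q):
        _,_,P,A=fk(q,1,1,np.pi/2); return np.r_[(P-p)*3,(Ro.from_matrix(M.T@A)).as_rotvec()]
    o=least_squares(f,np.clip(seed,LO+1e-3,HI-1e-3),bounds=(LO,HI)); return o.x if abs(o.fun).max()<1e-4 else None
LAT=.0335; 
# sheared axis-aligned (bay frame b=normal,a=lateral) boxes: bmin bmax amin amax z0 z1
def clear(q,carry=False,sh=.27):
    el,w,P,A=fk(q,1,1,np.pi/2)
    S=[]
    def add(n,p,rad): S.append((n,p,rad))
    for y in(-.05,.05): add("tip",P+A@[0,y,.012],.014)
    for z in(-.02,.005): 
        for y in(-.045,.045): add("fing",P+A@[0,y,z],.018)
    for z in(-.09,-.13,-.17): add("body",P+A@[0,0,z],.045)
    add("cam",P+A@[.068,0,-.157],.03)
    for z in(-.22,-.27,-.3275): add("wr",P+A@[0,0,z],.06)
    for t in np.linspace(0,1,6): add("fa",w+t*(el-w),.065)
    if carry:
        ax=A@np.array(carry); G=P+A@[0,0,.006]-ax*.025
        for t in(-.055,-.03,0,.03,.055): add("flask",G+ax*t,.034)
    O=[("pink1",.3585,.1105,.0275,.155),("pink2",.313,.183,.0275,.155),("jar",.30,.29,.037,.115),("mug",.36,.47,.055,.095),("base",0,0,.09,.2)]
    best=[]
    for n,p,rad in S:
        for on,x,y,R_,h in O:
            if on=="base" and n in("fa",): continue
            d=np.hypot(max(np.hypot(p[0]-x,p[1]-y)-R_,0),max(p[2]-h,0))-rad; best.append((d,n,on))
        best.append((p[2]-rad,n,"table"))
        b=p@nn;a=p@e-LAT
        B=[("shut",.548,.565,-.19,.19,.012+sh,.285+sh),("beam",.54,.572,-.22,.22,.59,.645),("fin",.461,.55,-.008,.008,.049+sh,.079+sh),
           ("post",.54,.572,.185,.215,0,.64),("post",.54,.572,-.215,-.185,0,.64),("roof",.565,.81,-.19,.19,.31,.33),("wallL",.565,.81,.185,.2,0,.33)]
        for on,b0,b1,a0,a1,z0,z1 in B:
            v=np.array([max(b0-b,b-b1,0),max(a0-a,a-a1,0),max(z0-p[2],p[2]-z1,0)]); best.append((np.linalg.norm(v)-rad,n,on))
    return sorted(best)
def path(qa,qb,n=25,**k):
    best=[]
    for t in np.linspace(0,1,n): best+=[(round(d,3),a,o,round(t,2)) for d,a,o in clear(qa+t*(qb-qa),**k)[:4]]
    out={}
    for x in sorted(best): out.setdefault((x[1],x[2]),x)
    return list(out.values())[:5]
def tcp(q): return fk(q,1,1,np.pi/2)[2]
E
cat > plan.py <<'E'
from fk import *
np.set_printoptions(precision=3,suppress=True)
d=np.radians
q0=np.array([1.042,.342,1.524,0,1.275,-.146])
fin=e*LAT+nn*.489+Z*.070
def pose(g,qu): return g-Ro.from_quat(qu).apply([0,0,.006])
for f in (0,1):
  for pt in (75,80):
    qu=quat(yaw,d(pt),f); zt=Ro.from_quat(qu).apply([0,0,1])
    sd=np.array([.3,.3,1.8,0,1.,-1.5 if f==0 else 1.5])
    F=ik(pose(fin,qu),qu,sd); F0=ik(pose(fin,qu)-zt*.11,qu,F); Fu=ik(pose(fin,qu)+Z*.266,qu,F0); Fr=ik(pose(fin,qu)+Z*.266-zt*.10,qu,Fu)
    print("f",f,pt,F,F0,Fu,Fr)
    print(" start-F0",path(q0,F0,sh=0)[:4]); print(" F",clear(F,sh=.006)[:6]); print(" Fu",[c for c in clear(Fu,sh=.272)[:8]])
    np.save(f"F{f}_{pt}.npy",[F,F0,Fu,Fr])
fl=np.array([.5843,.2813,0])
qu=quat(yaw,d(30),1); zt=Ro.from_quat(qu).apply([0,0,1])
sd=np.array([.39,.57,2.22,3.33,.7,-1.65])
G=ik(pose(fl+Z*.108,qu),qu,sd)
print("G",G); print(clear(G,sh=.27)[:10])
q=G
for s in(.04,.08,.12,.16,.2,.22):
    q=ik(pose(fl+Z*.108,qu)-zt*s,qu,q); print(s,q,[c for c in clear(q,sh=.27)[:5]])
    if q is None: break
E
python3 plan.py
```

```text
f 0 75 [ 0.145  0.342  2.042  0.058  0.498 -1.725] [ 0.137  0.119  1.966  0.042  0.797 -1.712] [ 0.145  0.041  1.593  0.029  1.247 -1.684] [ 0.138 -0.022  1.403  0.03   1.5   -1.684]
 start-F0 [(np.float64(0.045), 'fing', 'pink1', np.float64(0.92)), (np.float64(0.048), 'tip', 'pink1', np.float64(0.92)), (np.float64(0.056), 'tip', 'jar', np.float64(0.46)), (np.float64(0.059), 'fing', 'post', np.float64(0.67))]
 F [(np.float64(0.01880253084364908), 'body', 'pink1'), (np.float64(0.018999999909702494), 'fing', 'fin'), (np.float64(0.019000000090297484), 'fing', 'fin'), (np.float64(0.020357456217034494), 'fing', 'fin'), (np.float64(0.02035745638794594), 'fing', 'fin'), (np.float64(0.024846215451015424), 'cam', 'pink1')]
 Fu [(np.float64(0.01899999999998644), 'fing', 'fin'), (np.float64(0.019000000000013558), 'fing', 'fin'), (np.float64(0.020357456145522788), 'fing', 'fin'), (np.float64(0.02035745614555987), 'fing', 'fin'), (np.float64(0.027999999999988978), 'tip', 'fin'), (np.float64(0.028000000000011023), 'tip', 'fin'), (np.float64(0.032728879322889745), 'body', 'fin'), (np.float64(0.0388
[... 5085 characters left out ...]
05694680501802554), 'body', 'pink2'), (np.float64(0.06112821669299166), 'tip', 'wallL')]
0.2 [ 0.518  0.101  2.515  3.591  0.552 -1.825] [(np.float64(0.0569468050128618), 'body', 'pink2'), (np.float64(0.069304136310967), 'tip', 'post'), (np.float64(0.07306748113442514), 'fing', 'post'), (np.float64(0.07404109177788631), 'fing', 'pink1'), (np.float64(0.07511548343701739), 'fing', 'pink2')]
0.22 [ 0.543  0.038  2.529  3.67   0.515 -1.892] [(np.float64(0.06604508347256555), 'body', 'pink2'), (np.float64(0.07228736193300553), 'fing', 'pink2'), (np.float64(0.07447422075648881), 'fing', 'pink1'), (np.float64(0.0745272418946966), 'fing', 'pink1'), (np.float64(0.07646704391089922), 'fing', 'pink2')]
```

```bash
cat > plan2.py <<'E'
from fk import *
np.set_printoptions(precision=3,suppress=True)
d=np.radians
def pose(g,qu): return g-Ro.from_quat(qu).apply([0,0,.006])
F,F0,Fu,Fr=np.load("F0_80.npy")
fl=np.array([.5843,.2813,0])
qu=quat(yaw,d(30),1); M=Ro.from_quat(qu).as_matrix(); zt=M[:,2]; ax=list(M.T@Z)
G=ik(pose(fl+Z*.108,qu),qu,np.array([.39,.57,2.22,3.33,.7,-1.65]))
P=G
for s in np.linspace(0,.18,5): P=ik(pose(fl+Z*.108,qu)-zt*s,qu,P)
P2=P
print("P",P)
print("Fr->P",path(Fr,P,sh=.272))
for k in (0.2,.4,.6,.8): 
    q=Fr+k*(P-Fr); A=fk(q,1,1,np.pi/2); t=A[2]; print(k,t,"n",t@nn,"lat",t@e-LAT,"zdir",A[3][:,2])
# vertical lift with flask
q=P
for h in(.06,.12,.18):
    q2=ik(tcp(P)+Z*h,qu,q); print("lift",h,q2, None if q2 is None else clear(q2,carry=ax,sh=.272)[:4])
    if q2 is None: break
    q=q2; U=q2
g=np.radians(-22.1); gd=np.array([np.cos(g),np.sin(g),0]); seat=np.array([.5223,-.2770,.064])
qc=quat(g,d(120),1)
C=ik(pose(seat+gd*.025,qc),qc,np.array([-.56,1.,.84,-.09,1.82,1.4])); CU=ik(pose(seat+gd*.025+Z*.12,qc),qc,C)
print("C",C,CU)
Mx=Ro.from_quat(qc).as_matrix(); print("flask axis at cradle",Mx@ax)
for nm,S in(("P",P),("U",U)):
  print(nm,"->CU",path(S,CU,carry=ax,sh=.272))
  for k in (0,.15,.3,.45,.6,.75,.9):
    q=S+k*(CU-S); A=fk(q,1,1,np.pi/2); t=A[2]; print(k,t,"n",t@nn,"lat",t@e-LAT,"zdir",A[3][:,2],clear(q,carry=ax,sh=.272)[0])
np.save("keys.npy",[G,P,U,C,CU])
zc=Mx[:,2]; CR=ik(tcp(C)-zc*.12,qc,C); print("CR",CR)
print("CR->Fr",path(CR,Fr,sh=.272)); print("CU->Fr",path(CU,Fr,sh=.272))
E
python3 plan2.py
```

```text
P [ 0.497  0.161  2.498  3.531  0.586 -1.776]
Fr->P [(np.float64(-0.018), 'fing', 'post', np.float64(0.88)), (np.float64(-0.018), 'fing', 'shut', np.float64(0.88)), (np.float64(-0.016), 'fing', 'roof', np.float64(0.88)), (np.float64(-0.014), 'tip', 'shut', np.float64(0.92)), (np.float64(-0.012), 'tip', 'post', np.float64(0.92))]
0.2 [0.384 0.382 0.418] n 0.46707553730607915 lat 0.24012902937949523 zdir [-0.014  0.663 -0.748]
0.4 [0.368 0.504 0.489] n 0.4822174681099377 lat 0.3621918868840972 zdir [ 0.03  0.97 -0.24]
0.6 [0.437 0.494 0.509] n 0.5469534162729643 lat 0.3359904391554345 zdir [0.403 0.912 0.08 ]
0.8 [0.495 0.388 0.393] n 0.5767465616635113 lat 0.21902240420372185 zdir [ 0.795  0.603 -0.06 ]
lift 0.06 [ 0.497 -0.031  2.399  3.837  0.334 -2.114] [(np.float64(0.033874246647926626), 'flask', 'shut'), (np.float64(0.037048668939587054), 'flask', 'shut'), (np.float64(0.0461821251299781), 'fing', 'fin'), (np.float64(0.05089943084719534), 'flask', 'shut')]
lift 0.12 None None
C [-0.561  0.996  0.843 -0.09   1.819  1.397] [-0.561  0.913  0.692 -0.098  2.052  1.373]
flask axis at cr
[... 2485 characters left out ...]
t -0.30255410272277894 zdir [-0.24   0.426 -0.872] (np.float64(0.02463476059324396), 'tip', 'post')
CR [-0.548  1.124  0.286 -0.104  2.247  1.365]
CR->Fr [(np.float64(-0.06), 'wr', 'beam', np.float64(0.67)), (np.float64(-0.048), 'wr', 'post', np.float64(0.62)), (np.float64(-0.046), 'fa', 'beam', np.float64(0.5)), (np.float64(-0.045), 'body', 'shut', np.float64(0.67)), (np.float64(-0.041), 'fa', 'post', np.float64(0.5))]
CU->Fr [(np.float64(-0.06), 'wr', 'beam', np.float64(0.54)), (np.float64(-0.06), 'wr', 'post', np.float64(0.54)), (np.float64(-0.05), 'fa', 'beam', np.float64(0.46)), (np.float64(-0.045), 'body', 'post', np.float64(0.54)), (np.float64(-0.045), 'fa', 'post', np.float64(0.46))]
```

```bash
cat > rrt.py <<'E'
from fk import *
import sys
rng=np.random.default_rng(1)
VM=np.array([2.57,2.57,3.14,3.14,3.14,3.14])
def ok(q,m,**k): return clear(q,**k)[0][0]>m
def seg(a,b,m,**k):
    n=max(2,int(np.ceil(np.abs(b-a).max()/.12)))
    return all(ok(a+t*(b-a),m,**k) for t in np.linspace(0,1,n+1)[1:-1])
def cost(W): return sum((np.abs(b-a)/VM).max()+.35 for a,b in zip(W,W[1:]))
def plan(a,b,lo,hi,m=.03,N=400,**k):
    # RRT-connect then shortcut
    if seg(a,b,m,**k): return [a,b]
    best=None
    for rep in range(3):
        T=[[(a,-1)],[(b,-1)]]; done=None
        for it in range(N):
            x=rng.uniform(lo,hi)
            if not ok(x,m,**k): continue
            con=[]
            for t in T:
                i=min(range(len(t)),key=lambda j:np.abs((t[j][0]-x)/VM).max())
                if seg(t[i][0],x,m,**k): t.append((x,i)); con.append(len(t)-1)
                else:
                    y=t[i][0]+.4*(x-t[i][0])
                    if ok(y,m,**k) and seg(t[i][0],y,m,**k): t.append((y,i))
            if len(con)==2: done=con; break
        if not done: continue
        def back(t,i):
            o=[]
            while i>=0: o.append(t[i][0]); i=t[i][1]
            return o
        W=back(T[0],done[0])[::-1]+back(T[1],done[1])[1:]
        for _ in range(60):
            if len(W)>2:
                i,j=sorted(rng.choice(len(W),2,replace=False))
                if j>i+1 and seg(W[i],W[j],m,**k): W=W[:i+1]+W[j:]
            i=rng.integers(1,len(W)-1) if len(W)>2 else 0
            if i:
                c=W[i]+rng.normal(0,.25,6); c=np.clip(c,lo,hi); V=W[:i]+[c]+W[i+1:]
                if cost(V)<cost(W) and ok(c,m,**k) and seg(V[i-1],c,m,**k) and seg(c,V[i+1],m,**k): W=V
        if best is None or cost(W)<cost(best): best=W
    return best
E
cat > plan3.py <<'E'
from rrt import *
np.set_printoptions(precision=3,suppress=True)
d=np.radians
F,F0,Fu,Fr=np.load("F0_80.npy"); G,P,U,C,CU=np.load("keys.npy")
M=fk(G,1,1,np.pi/2)[3]; ax=list(M.T@Z)
lo=np.array([-1.2,-.75,.6,-.9,.3,-2.9]);hi=np.array([1.,.9,2.65,4.,2.4,2.9])
out={}
for nm,a,b,kw in(("Fr_P",Fr,P,{}),("P_CU",P,CU,dict(carry=ax)),("CU_Fr",CU,Fr,{})):
    W=plan(a,b,lo,hi,m=.028,sh=.272,**kw); print(nm,None if W is None else (cost(W),np.array(W)),flush=True); out[nm]=W
import pickle; pickle.dump(out,open("paths.pkl","wb"))
E
time timeout 560 python3 plan3.py
```

```text
Fr_P (np.float64(1.8187808653813256), array([[ 0.148,  0.054,  1.305,  0.018,  1.61 , -1.673],
       [ 0.495, -0.542,  2.278,  2.62 ,  0.338, -0.985],
       [ 0.497,  0.161,  2.498,  3.531,  0.586, -1.776]]))
P_CU (np.float64(2.945277933928968), array([[ 0.497,  0.161,  2.498,  3.531,  0.586, -1.776],
       [ 0.833, -0.726,  2.421,  1.237,  0.368,  1.173],
       [-0.273, -0.377,  1.04 ,  0.976,  0.431,  2.144],
       [-0.561,  0.913,  0.692, -0.098,  2.052,  1.373]]))
CU_Fr (np.float64(1.6701671028946181), array([[-0.561,  0.913,  0.692, -0.098,  2.052,  1.373],
       [-0.314, -0.266,  2.173, -0.9  ,  0.483, -0.519],
       [ 0.148,  0.054,  1.305,  0.018,  1.61 , -1.673]]))
real	0m54.773s
user	0m52.747s
sys	0m0.184s
```

```bash
cat > s1.py <<'E'
from workcell import r, command_gripper, optics
from fk import *; import cv2
np.set_printoptions(precision=4,suppress=True)
F,F0,Fu,Fr=np.load("F0_80.npy")
r.movej(F0); s=r.read_state(); print(s["time_s"],s["eef_pos"],tcp(F0))
p,dd=optics.get_image("wrist"); cv2.imwrite("pics/wrist1.png",p[:,:,::-1])
hit=r.move_straight(tcp(F),speed=.15,max_force=8); s=r.read_state(); print(hit,s["time_s"],s["eef_pos"],s["contact_force"])
p,dd=optics.get_image("side"); cv2.imwrite("pics/side1.png",p[:,:,::-1])
cv2.imwrite("pics/side1z.png",cv2.resize(p[100:300,180:420,::-1],None,fx=3,fy=3,interpolation=cv2.INTER_CUBIC))
E
python3 s1.py
```

```text
1.7 [0.4456 0.1499 0.1843] [0.4457 0.1494 0.1842]
False 2.6333 [0.4645 0.1545 0.0765] [ 0.7491  0.5877 -0.2896]
```

View pics/side1z.png

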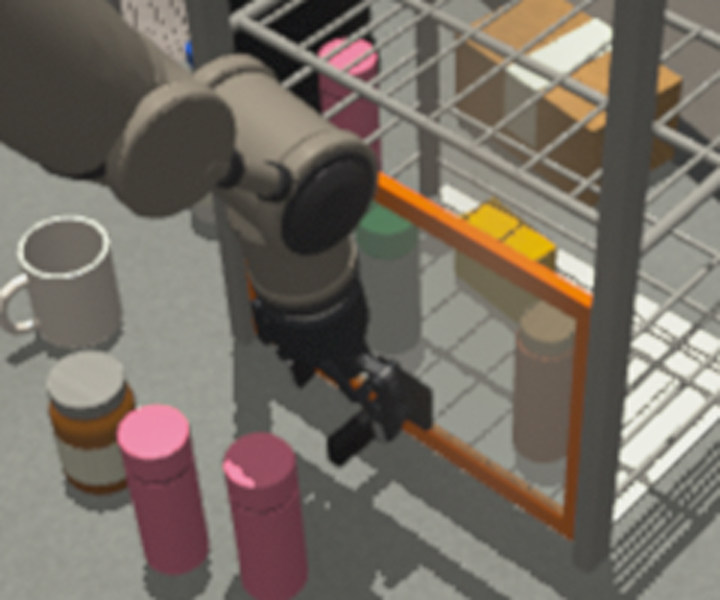

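View pics/wrist1.png

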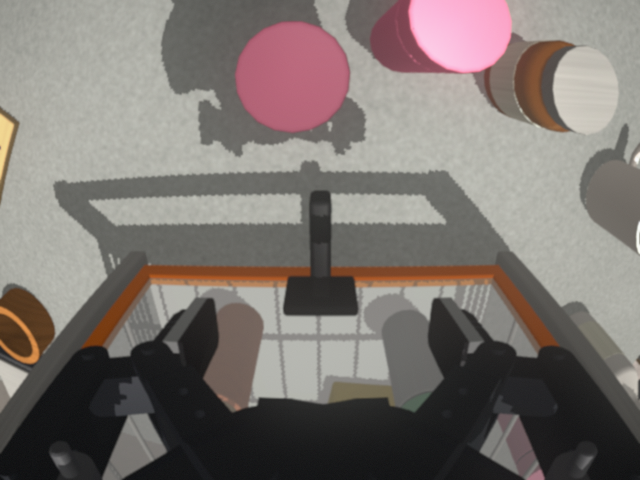

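The fin at (320,230) sits centred between the fingers in the wrist view, and the side view shows the fingers straddling the pull clear of the pink flasks. Next: grip and raise.

```bash
cat > s2.py <<'E'
from workcell import r, command_gripper, optics
from fk import *; import cv2
np.set_printoptions(precision=4,suppress=True)
command_gripper(0.0,60); s=r.read_state(); print(s["time_s"],s["grip_width"],s["contact_force"])
p0=s["eef_pos"]; tgt=np.array([p0[0],p0[1],p0[2]+.268])
hit=r.move_straight(tgt,speed=.12,max_force=45); s=r.read_state(); print(hit,s["time_s"],s["eef_pos"],s["grip_width"],s["contact_force"])
p,dd=optics.get_image("side"); cv2.imwrite("pics/side2.png",p[:,:,::-1]); np.save("side2.npy",dd)
E
python3 s2.py
```

```text
3.45 0.00010497857423510792 [-0.2207  0.3253  0.0853]
False 5.8333 [0.464  0.1542 0.3434] 0.00022850277390914402 [ 0.669   0.4408 -0.3861]
```

View pics/side2.png

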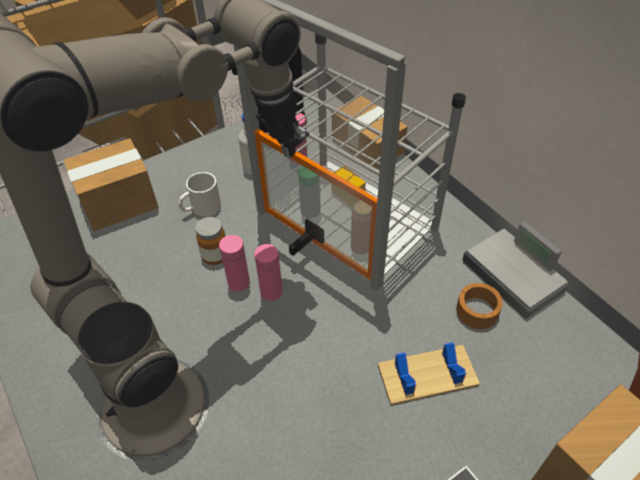

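The gripper closed on nothing: the width reads 0 and the shutter is still down in the side view, so the pull was missed. I'll check where my model puts the fin against the images.

```bash
cat > v.py <<'E'
from h import *; from fk import *
np.set_printoptions(precision=4,suppress=True)
o=lambda b,a,z:nn*b+e*a+Z*z
p=cv2.imread("pics/side2.png")
for (b,a,z) in [(.461,.0335,.055),(.461,.0335,.085),(.545,.0335,.055),(.545,.0335,.085)]:
    print(b,z,proj("side",o(b,a,z)),proj("scene",o(b,a,z)))
# side fin cloud
p,d,X=load("side",2); hsv=cv2.cvtColor(p,cv2.COLOR_BGR2HSV)
m=(hsv[...,2]<60)&(d>0); m[:215]=0;m[260:]=0;m[:,:285]=0;m[:,330:]=0
m&=(X[...,2]>.03)&(X[...,2]<.12)
q=X[m]; b=q@nn;a=q@e
for lo in np.arange(.455,.555,.01):
    s=(b>lo)&(b<lo+.01)
    if s.sum(): print(round(lo,3),s.sum(),"lat",a[s].min(),a[s].max(),"z",q[s][:,2].min(),q[s][:,2].max())
z=p[200:270,270:345]; cv2.imwrite("pics/fin2.png",cv2.resize(z,None,fx=8,fy=8,interpolation=cv2.INTER_NEAREST))
E
python3 v.py
```

```text
0.461 0.055 [289.6906 254.0522] [353.7151 219.5709]
0.461 0.085 [288.9815 246.1201] [354.2617 215.4928]
0.545 0.055 [312.5184 234.5777] [341.9658 248.8783]
0.545 0.085 [312.1801 226.5689] [342.2973 245.2937]
0.455 34 lat 0.02083667521451724 0.0366942068942427 z 0.05614511550932337 0.08813794929299115
0.465 39 lat 0.019807778426721642 0.036185987223671376 z 0.05654909857724487 0.08911871082441758
0.475 36 lat 0.020641842485080057 0.037025615861630654 z 0.059622219611097774 0.09010990971508953
0.485 37 lat 0.020551467748797618 0.03630316648037157 z 0.05604990979448768 0.08561100767568529
0.495 36 lat 0.020896227730124034 0.03554826710418114 z 0.05654875864586592 0.08821344808878975
0.505 35 lat 0.02025872170563324 0.03701190344282705 z 0.05671535378830122 0.08524936594304439
0.515 30 lat 0.02175459169897528 0.038215136369949936 z 0.05830785337145657 0.08661936685301569
0.525 36 lat 0.020514609979461442 0.038739076654051664 z 0.05824261929912745 0.08583562360769163
0.535 94 lat 0.0009289660848705377 0.05758621539258653 z 0.04693950296919762 0.09585369563953453
0.545 132 lat -0.0011957901727522452 0.05992558338505732 z 0.0320019622822989 0.09744193846419873
```

View pics/fin2.png

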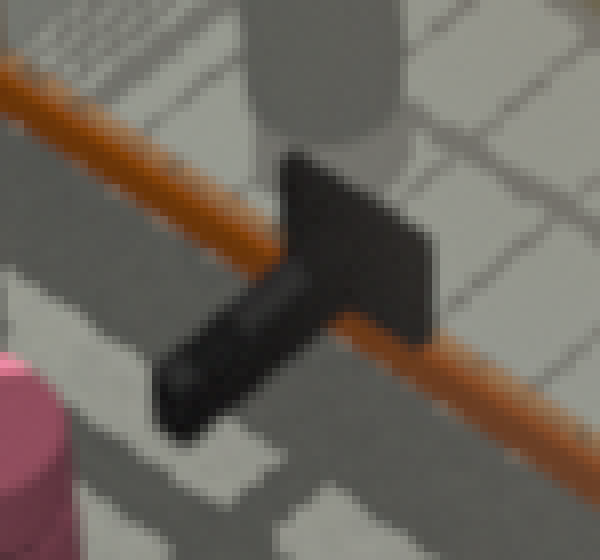

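```bash
cat > w.py <<'E'
from h import *; from fk import *
np.set_printoptions(precision=4,suppress=True)
m=optics.camera_model("wrist"); K=np.array(m["K"]); T=np.linalg.inv(np.array(m["tool_from_camera"]))
def wproj(Xt):
    c=T[:3,:3]@Xt+T[:3,3]; th=np.arccos(c[2]/np.linalg.norm(c)); rr=K[0,0]*th; ph=np.arctan2(c[1],c[0]); return K[0,2]+rr*np.cos(ph),K[1,2]+rr*np.sin(ph)
for z in(.0,.006,.025,.06,.116): print("axis",z,wproj(np.array([0,0,z])))
F,F0,Fu,Fr=np.load("F0_80.npy"); el,w,P,A=fk(F0,1,1,np.pi/2)
for (b,z) in [(.461,.057),(.461,.087),(.489,.072),(.54,.057),(.54,.087)]:
    X=nn*b+e*.029+Z*z; print(b,z,"tool",A.T@(X-P),wproj(A.T@(X-P)))
from workcell import r
s=r.read_state(); print(s["eef_rot"],Ro.from_matrix(fk(s["joint_positions"],1,1,np.pi/2)[3]).as_quat(),s["eef_pos"],tcp(s["joint_positions"]))
E
python3 w.py
python3 - <<'E'
import cv2
p=cv2.imread('pics/side1.png'); cv2.imwrite('pics/side1zz.png',cv2.resize(p[195:270,250:340],None,fx=8,fy=8,interpolation=cv2.INTER_NEAREST))
E
```

```text
axis 0.0 (np.float64(323.0154904493392), np.float64(292.091514067059))
axis 0.006 (np.float64(323.01904683542784), np.float64(287.0925823186638))
axis 0.025 (np.float64(323.02887104944847), np.float64(273.14487909110136))
axis 0.06 (np.float64(323.04268660132715), np.float64(253.1726781776622))
axis 0.116 (np.float64(323.0576208022873), np.float64(231.08463341506342))
0.461 0.057 tool [ 0.0298 -0.0045  0.1239] (np.float64(317.1793729026224), np.float64(190.61646099134597))
0.461 0.087 tool [ 0.0246 -0.0045  0.0944] (np.float64(316.5238017455191), np.float64(203.91624913857356))
0.489 0.072 tool [-0.0003 -0.0045  0.114 ] (np.float64(317.0844769596847), np.float64(232.1603968350739))
0.54 0.057 tool [-0.048  -0.0045  0.1377] (np.float64(317.74038753943285), np.float64(279.62062033759594))
0.54 0.087 tool [-0.0532 -0.0045  0.1081] (np.float64(317.2573343195767), np.float64(299.56293700374044))
[-0.1253  0.9883  0.0109  0.0861] [-0.1253  0.9883  0.0109  0.0861] [0.464  0.1542 0.3435] [0.464  0.1542 0.3435]
```

View pics/side1zz.png

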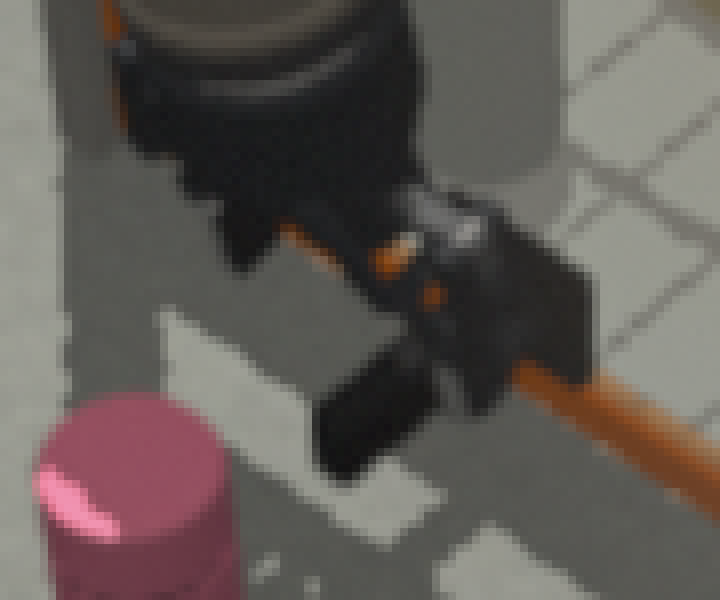

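```bash
cat > w2.py <<'E'
from h import *; from fk import *
from workcell import r
np.set_printoptions(precision=4,suppress=True)
print("tip",r.tip_extent)
F,F0,Fu,Fr=np.load("F0_80.npy"); el,w,P,A=fk(F,1,1,np.pi/2)
for z in(-.05,-.02,0,.012,.025):
    for y in(-.045,0,.045): print(z,y,(P+A@[0,y,z])[2],proj("side",P+A@[0,y,z]))
E
python3 w2.py
```

```text
tip 0.025
-0.05 -0.045 0.1251492370632065 [307.2826 239.977 ]
-0.05 0 0.12514923702109607 [293.2745 230.731 ]
-0.05 0.045 0.1251492369789856 [279.6452 221.7349]
-0.02 -0.045 0.09560500441876493 [309.1753 246.8471]
-0.02 0 0.09560500437665449 [295.3843 237.6686]
-0.02 0.045 0.09560500433454407 [281.9599 228.7341]
0 -0.045 0.07590884932247055 [310.4005 251.2946]
0 0 0.07590884928036012 [296.7507 242.1617]
0 0.045 0.0759088492382497 [283.4596 233.2688]
0.012 -0.045 0.06409115626469393 [311.1222 253.914 ]
0.012 0 0.0640911562225835 [297.5557 244.8087]
0.012 0.045 0.06409115618047306 [284.3433 235.941 ]
0.025 -0.045 0.051288655452102594 [311.8928 256.7113]
0.025 0 0.051288655409992154 [298.4155 247.6358]
0.025 0.045 0.05128865536788173 [285.2873 238.7955]
```

```bash
cat > w3.py <<'E'
from h import *; from fk import *
from workcell import r
np.set_printoptions(precision=4,suppress=True)
s=r.read_state(); el,w,P,A=fk(s["joint_positions"],1,1,np.pi/2)
p,d=optics.get_image("side"); p2,d2=optics.get_image("wrist")
p=p[:,:,::-1].copy()
for z in(-.05,-.02,0,.012,.025): 
    u=proj("side",P+A@[0,0,z]); print(z,u); cv2.circle(p,tuple(int(round(x)) for x in u),0,(0,0,255) if z!=0 else (0,255,0),-1)
cv2.imwrite("pics/side3z.png",cv2.resize(p[90:170,240:330],None,fx=8,fy=7,interpolation=cv2.INTER_NEAREST))
cv2.imwrite("pics/wrist3.png",p2[:,:,::-1])
E
python3 w3.py
```

```text
-0.05 [286.3408 143.0501]
-0.02 [288.9275 152.8986]
0 [290.5948 159.2466]
0.012 [291.5742 162.9753]
0.025 [292.6178 166.9488]
```

View pics/side3z.png

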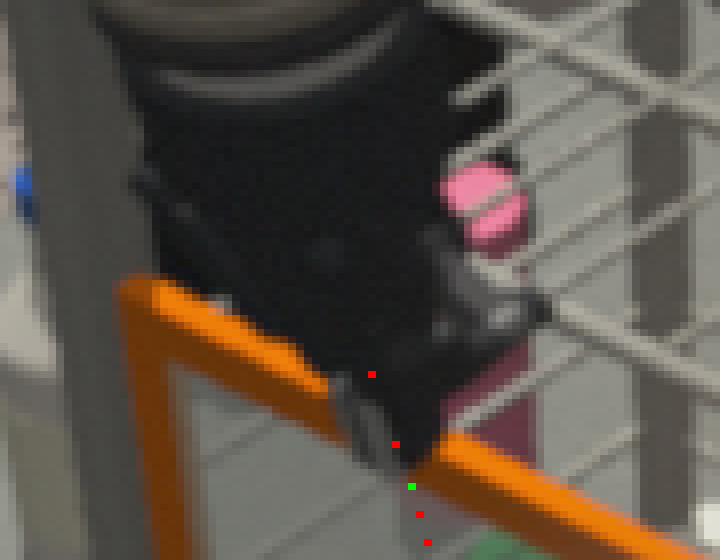

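View pics/wrist3.png

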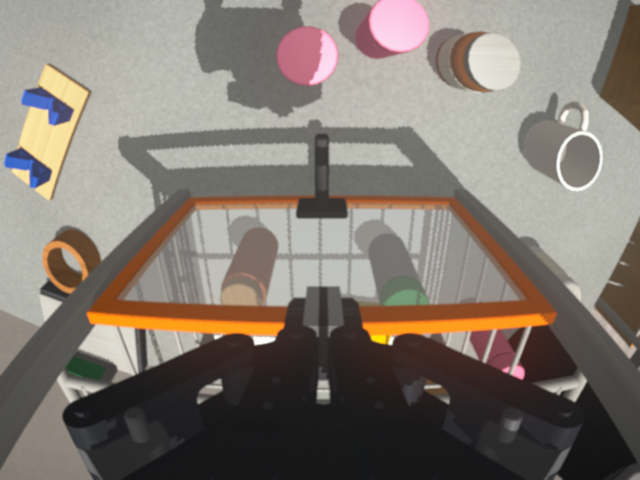

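The fingertips really are shorter than the stated 25 mm: in the side view the closed tips end at zoom (400,470), just behind the TCP mark. I'll measure the real tip offset from depth in both views.

```bash
cat > w4.py <<'E'
from h import *; from fk import *
from workcell import r
np.set_printoptions(precision=4,suppress=True)
s=r.read_state(); el,w,P,A=fk(s["joint_positions"],1,1,np.pi/2)
p,d=optics.get_image("side"); X=cloud("side",p,d); L=(X-P)@A
m=(d>0)&(abs(L[...,1])<.04)&(abs(L[...,0])<.03)&(L[...,2]>-.06)&(L[...,2]<.05)
q=L[m]; print("side n",len(q))
for lo in np.arange(-.05,.05,.008): k=(q[:,2]>lo)&(q[:,2]<=lo+.008); print(round(lo,3),k.sum(), q[k].min(0) if k.any() else '', q[k].max(0) if k.any() else '')
p,d=optics.get_image("wrist"); mm=optics.camera_model("wrist"); K=np.array(mm["K"]);T=np.array(mm["tool_from_camera"])
v,u=np.mgrid[:480,:640]; dx=u-K[0,2];dy=v-K[1,2]; rr=np.hypot(dx,dy)+1e-9; th=rr/K[0,0]
C=np.stack([np.tan(th)*dx/rr*d,np.tan(th)*dy/rr*d,d],-1); W=C@T[:3,:3].T+T[:3,3]
m=(d>0)&(abs(W[...,1])<.04)&(abs(W[...,0])<.04)&(W[...,2]>-.08)&(W[...,2]<.05)
q=W[m]; print("wrist n",len(q))
for lo in np.arange(-.05,.05,.008): k=(q[:,2]>lo)&(q[:,2]<=lo+.008); print(round(lo,3),k.sum(), q[k].min(0) if k.any() else '', q[k].max(0) if k.any() else '')
E
python3 w4.py
```

```text
side n 133
-0.05 28 [ 0.001  -0.0149 -0.0497] [ 0.0109  0.0117 -0.0421]
-0.042 30 [-0.0076 -0.0167 -0.041 ] [ 0.0108  0.0048 -0.034 ]
-0.034 34 [-0.0086 -0.0152 -0.0335] [ 0.0108  0.0151 -0.026 ]
-0.026 19 [ 0.0008 -0.0137 -0.0259] [ 0.0112  0.005  -0.0187]
-0.018 1 [ 0.006  -0.008  -0.0178] [ 0.006  -0.008  -0.0178]
-0.01 0  
-0.002 0  
0.006 0  
0.014 0  
0.022 0  
0.03 0  
0.038 0  
0.046 0  
wrist n 14848
-0.05 573 [ 0.0062 -0.0138 -0.05  ] [ 0.0119  0.0138 -0.042 ]
-0.042 719 [ 0.006  -0.0137 -0.042 ] [ 0.0117  0.0137 -0.034 ]
-0.034 624 [ 0.0059 -0.0137 -0.034 ] [ 0.0117  0.0137 -0.026 ]
-0.026 381 [ 0.0061 -0.0133 -0.026 ] [ 0.0117  0.0128 -0.0184]
-0.018 0  
-0.01 0  
-0.002 0  
0.006 0  
0.014 0  
0.022 0  
0.03 0  
0.038 0  
0.046 0
```

```bash
cat > w5.py <<'E'
from h import *; from fk import *
from workcell import r
np.set_printoptions(precision=4,suppress=True)
s=r.read_state(); el,w,P,A=fk(s["joint_positions"],1,1,np.pi/2)
for n in("side","scene"):
    p,d=optics.get_image(n); cv2.imwrite(f"pics/{n}4.png",p[:,:,::-1]);X=cloud(n,p,d); L=(X-P)@A
    m=(d>0)&(abs(L[...,1])<.09)&(abs(L[...,0])<.09)&(L[...,2]>-.33)&(L[...,2]<.0)&(X[...,:]@nn<.53)
    q=L[m]; print(n,len(q))
    for lo in np.arange(-.26,-.01,.012): k=(q[:,2]>lo)&(q[:,2]<=lo+.012); print(round(lo,3),k.sum(), np.percentile(q[k],[2,98],axis=0)[:,:2].ravel() if k.any() else '')
E
python3 w5.py
```

```text
side 4225
-0.26 224 [-0.0174 -0.0391  0.0371  0.0118]
-0.248 225 [-0.0242 -0.039   0.0366  0.0102]
-0.236 263 [-0.0256 -0.0405  0.0372  0.0141]
-0.224 219 [-0.0264 -0.0407  0.0386  0.0115]
-0.212 171 [-0.0276 -0.0409  0.0381  0.0147]
-0.2 175 [-0.0254 -0.0378  0.0349  0.0089]
-0.188 258 [-0.0237 -0.0392  0.0364  0.0158]
-0.176 192 [-0.0219 -0.039   0.0363  0.0087]
-0.164 191 [-0.0219 -0.0392  0.0365  0.0098]
-0.152 112 [-0.0238 -0.0392  0.0362  0.0094]
-0.14 67 [-0.0091 -0.0421  0.0106 -0.0228]
-0.128 123 [-0.0064 -0.0474  0.0185  0.0067]
-0.116 204 [-0.0117 -0.0624  0.0185  0.0553]
-0.104 144 [-0.007  -0.0618  0.0168  0.0568]
-0.092 125 [-0.0074 -0.0469  0.0168  0.0492]
-0.08 104 [-0.0131 -0.0395  0.0123  0.0411]
-0.068 76 [-0.0069 -0.03    0.0125  0.0317]
-0.056 31 [ 0.0036 -0.0161  0.0108  0.0056]
-0.044 46 [-0.0066 -0.0163  0.0112  0.0054]
-0.032 42 [-0.0064 -0.0149  0.0107  0.0143]
-0.02 5 [ 0.0047 -0.0072  0.0085 -0.0023]
scene 3265
-0.26 220 [-0.038  -0.0328 -0.0084  0.0372]
-0.248 168 [-0.0378 -0.0343 -0.0033  0.0368]
-0.236 194 [-0.0396 -0.0349  0.0045  0.0374]
-0.224 175 [-0.0403 -0.0367  0.0013  0.0386]
-0.212 168 [-0.04   -0.0363 -0.0049  0.0386]
-0.2 110 [-0.0377 -0.0263 -0.0102  0.0335]
-0.188 210 [-0.037  -0.0335  0.0025  0.0358]
-0.176 69 [-0.0328 -0.034  -0.0011  0.037 ]
-0.164 27 [-0.0212 -0.0346  0.0013  0.037 ]
-0.152 12 [-0.0136 -0.0359  0.0019  0.037 ]
-0.14 7 [-0.0047 -0.0311  0.0064  0.0406]
-0.128 9 [ 0.0054 -0.0423  0.0088  0.0414]
-0.116 2 [-0.0185 -0.0146 -0.0174  0.0073]
-0.104 61 [-0.0182 -0.0532 -0.01    0.0524]
-0.092 123 [-0.0179 -0.0489 -0.0055  0.0479]
-0.08 149 [-0.0136 -0.0397  0.0058  0.0379]
-0.068 100 [-0.0145 -0.0325  0.006   0.0288]
-0.056 44 [-0.0123 -0.011   0.0108  0.0132]
-0.044 42 [-0.0121 -0.0134 -0.0013  0.013 ]
-0.032 44 [-0.0122 -0.0134  0.0009  0.0131]
-0.02 4 [-0.0099 -0.0047 -0.0064  0.0057]
```

The whole gripper sits 43 mm farther back than stated: tips at −18 mm and body shifted likewise, and both depth views agree. So the true grasp point is at tool z ≈ −37 mm. I'll replan with that.

```bash
python3 - <<'E'
s=open('fk.py').read()
s=s.replace('add("tip",P+A@[0,y,.012],.014)','add("tip",P+A@[0,y,-.031],.014)')
s=s.replace('for z in(-.02,.005): ','for z in(-.063,-.045): ')
s=s.replace('for z in(-.09,-.13,-.17): add("body",P+A@[0,0,z],.045)','for y in(-.045,.045): add("link",P+A@[0,y,-.105],.022)\n    for z in(-.175,-.2): add("body",P+A@[0,0,z],.045)')
s=s.replace('add("cam",P+A@[.068,0,-.157],.03)','add("cam",P+A@[.068,0,-.157],.01)')
s=s.replace('for z in(-.22,-.27,-.3275)','for z in(-.23,-.27,-.3275)')
s=s.replace('G=P+A@[0,0,.006]-ax*.025','G=P+A@[0,0,GZ]-ax*.025')
s=s.replace('LAT=.0335;','LAT=.0305; GZ=-.037')
open('fk.py','w').write(s)
E
cat > plan4.py <<'E'
from rrt import *
from workcell import r
import pickle
np.set_printoptions(precision=3,suppress=True)
d=np.radians
def pose(g,qu): return g-Ro.from_quat(qu).apply([0,0,GZ])
out={}
fin=e*LAT+nn*.489+Z*.072
qu=quat(yaw,d(80),0); zt=Ro.from_quat(qu).apply([0,0,1])
F=ik(pose(fin,qu),qu,np.array([.15,.37,1.9,.03,.6,-1.7])); F0=ik(pose(fin,qu)-zt*.09,qu,F); Fu=ik(pose(fin,qu)+Z*.27,qu,F0); Fr=ik(pose(fin,qu)+Z*.27-zt*.08,qu,Fu)
print("F",F,clear(F,sh=.008)[:7]); print(clear(Fu,sh=.278)[:8]); print(Fr)
q=r.read_state()["joint_positions"]; Fs=ik(tcp(q)+Z*.03-nn*.04,qu,q); print("now->F0",path(q,F0,sh=.0))
fl=np.array([.5843,.2813,0])
for al in (28,32,36):
    qg=quat(yaw,d(al),1); M=Ro.from_quat(qg).as_matrix(); zg=M[:,2]; ax=list(M.T@Z)
    G=ik(pose(fl+Z*.108,qg),qg,np.array([.39,.57,2.22,3.33,.7,-1.65]))
    if G is None: print(al,"none"); continue
    print(al,"G",G,clear(G,sh=.278)[:5]); P=G
    for s in np.linspace(0,.18,5):
        P=ik(pose(fl+Z*.108,qg)-zg*s,qg,P)
        if P is None: print("no",s); break
        print(" ",s,P,clear(P,sh=.278,carry=ax)[:2])
E
python3 plan4.py
```

```text
F [ 0.147  0.455  1.982  0.036  0.531 -1.706] [(np.float64(0.013451157593937042), 'cam', 'pink1'), (np.float64(0.018999999999997307), 'fing', 'fin'), (np.float64(0.019000000000002706), 'fing', 'fin'), (np.float64(0.020489817594741926), 'fing', 'fin'), (np.float64(0.02048981759474704), 'fing', 'fin'), (np.float64(0.027999999999997256), 'tip', 'fin'), (np.float64(0.028000000000002787), 'tip', 'fin')]
[(np.float64(0.018999999999931735), 'fing', 'fin'), (np.float64(0.019000000000068278), 'fing', 'fin'), (np.float64(0.020489817594254413), 'fing', 'fin'), (np.float64(0.020489817594392567), 'fing', 'fin'), (np.float64(0.02799999999993883), 'tip', 'fin'), (np.float64(0.028000000000061177), 'tip', 'fin'), (np.float64(0.03251409829204821), 'wr', 'shut'), (np.float64(0.03332020247962032), 'wr', 'beam')]
[ 0.143  0.073  1.43   0.019  1.465 -1.68 ]
now->F0 [(np.float64(0.033), 'fa', 'beam', np.float64(0.29)), (np.float64(0.033), 'wr', 'beam', np.float64(0.12)), (np.float64(0.038), 'fing', 'shut', np.float64(0.42)), (np.float64(0.04), 'tip', 'shut', np.float64(0.38)), (np.float64(0.052), 'body', '
[... 2598 characters left out ...]
000179), 'flask', 'table'), (np.float64(0.01899999999999983), 'flask', 'table')]
  0.045 [ 0.387  0.511  2.16   3.38   0.478 -1.704] [(np.float64(0.02045033635316084), 'flask', 'table'), (np.float64(0.020503698553370517), 'cam', 'shut')]
  0.09 [ 0.401  0.411  2.231  3.421  0.452 -1.735] [(np.float64(0.02490203328286368), 'tip', 'post'), (np.float64(0.02490203328286368), 'tip', 'wallL')]
  0.135 [ 0.419  0.302  2.291  3.486  0.409 -1.79 ] [(np.float64(0.025788673865246727), 'tip', 'post'), (np.float64(0.03011086849078683), 'fing', 'post')]
  0.18 [ 0.441  0.183  2.339  3.603  0.349 -1.896] [(np.float64(0.03984810550872521), 'flask', 'shut'), (np.float64(0.045301797990583446), 'tip', 'post')]
```

```bash
cat >> plan4.py <<'E'
np.save("fin.npy",[F,F0,Fu,Fr])
E
python3 plan4.py >/dev/null
cat > s3.py <<'E'
from workcell import r, command_gripper, optics
from fk import *; import cv2
np.set_printoptions(precision=4,suppress=True)
F,F0,Fu,Fr=np.load("fin.npy")
command_gripper(.085,60)
r.movej(F0); print(r.read_state()["time_s"])
hit=r.move_straight(tcp(F),speed=.15,max_force=8); s=r.read_state(); print(hit,s["time_s"],s["eef_pos"],s["contact_force"])
if not hit:
    command_gripper(0.0,60); s=r.read_state(); print(s["time_s"],"width",s["grip_width"],s["contact_force"])
p,dd=optics.get_image("side"); cv2.imwrite("pics/side5.png",p[:,:,::-1])
cv2.imwrite("pics/side5z.png",cv2.resize(p[130:290,200:400,::-1],None,fx=3.7,fy=3.7,interpolation=cv2.INTER_CUBIC))
E
python3 s3.py
```

```text
7.85
False 8.6 [0.473  0.1533 0.0365] [-0.6751 -0.1686  0.3619]
9.2333 width 0.014960643029327982 [-1.2231  9.9579  1.4814]
```

View pics/side5z.png

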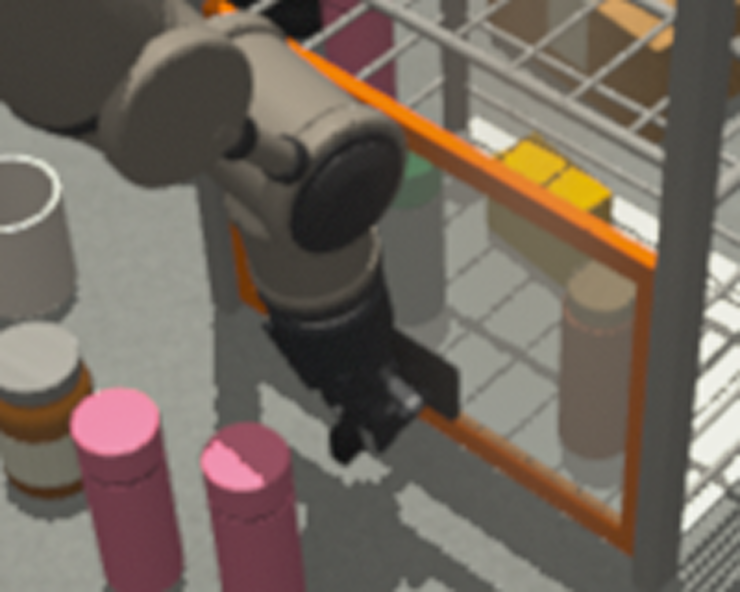

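The width reads 15 mm and the fin is between the fingers (zoom 370,430). Raising now.

```bash
cat > s4.py <<'E'
from workcell import r, command_gripper, optics
from fk import *; import cv2
np.set_printoptions(precision=4,suppress=True)
s=r.read_state(); p0=s["eef_pos"]
hit=r.move_straight(p0+e*.002+Z*.01,speed=.05,max_force=60); print(hit,r.read_state()["contact_force"],r.read_state()["grip_width"])
hit=r.move_straight(p0+e*.002+Z*.27,speed=.13,max_force=60); s=r.read_state(); print(hit,s["time_s"],s["eef_pos"],s["grip_width"],s["contact_force"])
p,dd=optics.get_image("side"); cv2.imwrite("pics/side6.png",p[:,:,::-1]); np.save("side6.npy",dd)
E
python3 s4.py
```

```text
False [  2.8755 -13.0731  -0.5864] 0.015058060124149366
False 11.8 [0.4717 0.1544 0.304 ] 0.015135873275150112 [ 5.9865 -7.686  -9.6381]
```

View pics/side6.png

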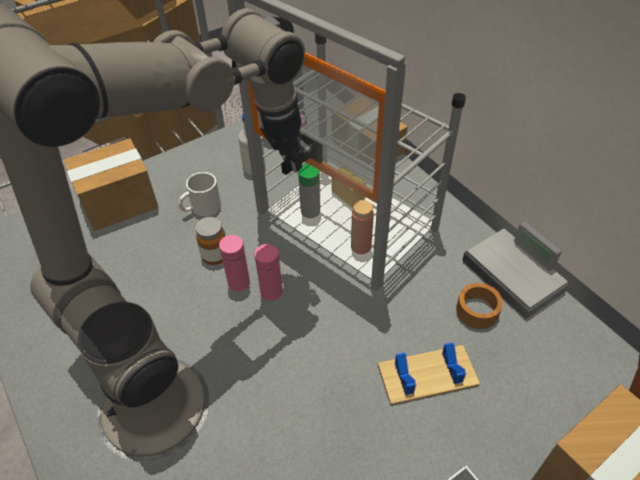

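The shutter is up and the flask stands in plain view at (309,192). Next I'll release, back off and re-measure both the flask and the shutter.

```bash
cat > s5.py <<'E'
from workcell import r, command_gripper, optics
from fk import *; from h import *
np.set_printoptions(precision=4,suppress=True)
command_gripper(.085); s=r.read_state(); A=Ro.from_quat(s["eef_rot"]).as_matrix()
r.move_straight(s["eef_pos"]-A[:,2]*.08,speed=.2); s=r.read_state(); print(s["time_s"],s["joint_positions"])
for n in("side","scene"):
    p,d=optics.get_image(n); p=np.ascontiguousarray(p[:,:,::-1]); cv2.imwrite(f"pics/{n}7.png",p); np.save(f"{n}7.npy",d); X=cloud(n,p,d)
    m=mask(p,(50,60,30),(90,255,255))&(d>0)&(np.hypot(X[...,0]-.58,X[...,1]-.28)<.06)&(X[...,2]>.1)&(X[...,2]<.2)
    t=X[m&(X[...,2]>.149)]; v,u=np.where(m&(X[...,2]>.149)); print(n,"cap",m.sum(),len(t),cv2.minEnclosingCircle(t[:,:2].astype(np.float32)),np.median(t,0),[u.min(),u.max(),v.min(),v.max()])
    # body of flask: silhouette columns
    mo=mask(p,(3,150,80),(14,255,255))&(d>0)&(abs(X@nn-.556)<.02)&(X[...,2]>.25)
    q=X[mo]; print(" orange z",np.percentile(q[:,2],[0,1,99,100]),"b",np.percentile(q@nn,[2,50,98]))
E
python3 s5.py
```

```text
13.075 [ 0.1516  0.0738  1.431   0.0175  1.4639 -1.6718]
side cap 376 254 ((0.5821223258972168, 0.2785002291202545), 0.029238112270832062) [0.5802 0.274  0.1571] [np.int64(298), np.int64(319), np.int64(164), np.int64(180)]
 orange z [0.2656 0.2862 0.5584 0.5599] b [0.5484 0.5515 0.56  ]
scene cap 291 273 ((0.583163321018219, 0.2807905077934265), 0.027974748983979225) [0.5782 0.2829 0.1559] [np.int64(356), np.int64(378), np.int64(274), np.int64(297)]
 orange z [0.2828 0.288  0.5588 0.5614] b [0.5518 0.5601 0.5623]
```

View pics/side7.png

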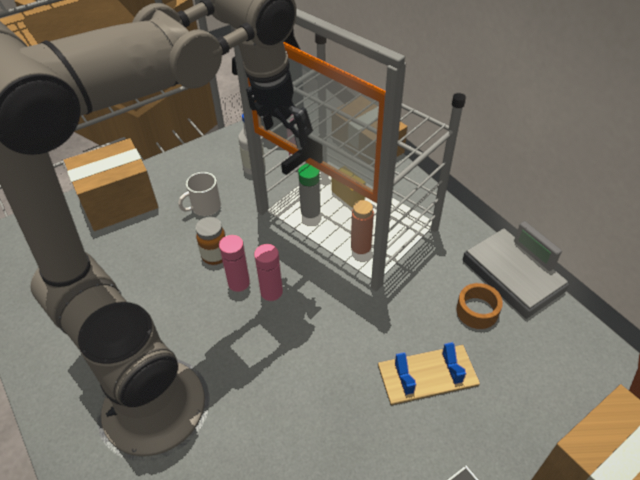

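```bash
cat > plan5.py <<'E'
from rrt import *
from workcell import r
import pickle
np.set_printoptions(precision=3,suppress=True)
d=np.radians; SH=.274
def pose(g,qu): return g-Ro.from_quat(qu).apply([0,0,GZ])
now=r.read_state()["joint_positions"]
fl=np.array([.583,.280,0]); al=32
qg=quat(yaw,d(al),1); M=Ro.from_quat(qg).as_matrix(); zg=M[:,2]; ax=list(M.T@Z)
G=ik(pose(fl+Z*.108,qg),qg,np.array([.38,.63,2.11,3.33,.62,-1.65]))
P=G
for s in np.linspace(0,.18,5): P=ik(pose(fl+Z*.108,qg)-zg*s,qg,P)
g=d(-22.1); gd=np.array([np.cos(g),np.sin(g),0]); seat=np.array([.5225,-.2772,.064])
qc=quat(g,d(90+al),1); zc=Ro.from_quat(qc).apply([0,0,1])
C=ik(pose(seat+gd*.025,qc),qc,np.array([-.56,1.,.84,-.09,1.82,1.4])); CU=ik(pose(seat+gd*.025+Z*.10,qc),qc,C); CR=ik(pose(seat+gd*.025,qc)-zc*.10,qc,C)
print("C",C,"CU",CU,"CR",CR); print(clear(C,sh=SH)[:3])
lo=np.array([-1.2,-.75,.5,-.9,.3,-2.9]);hi=np.array([1.,.9,2.65,4.,2.4,2.9])
out=dict(G=G,P=P,C=C,CU=CU,CR=CR,now=now,qg=qg,qc=qc,ax=ax)
F,F0,Fu,Fr=np.load("fin.npy")
for nm,a,b,kw in(("Fr_P",now,P,{}),("P_CU",P,CU,dict(carry=ax)),("CR_Fr",CR,now,{})):
    W=plan(a,b,lo,hi,m=.028,sh=SH,**kw); print(nm,None if W is None else (cost(W),np.array(W)),flush=True); out[nm]=W
    if W: 
        for x,y in zip(W,W[1:]): print("  ",[(float(c[0]),)+c[1:3]+(float(c[3]),) for c in path(x,y,n=60,sh=SH,**kw)[:2]])
pickle.dump(out,open("paths.pkl","wb"))
E
timeout 570 python3 plan5.py
```

```text
C [-0.564  1.012  0.931 -0.095  1.75   1.403] CU [-0.564  0.92   0.847 -0.1    1.925  1.385] CR [-0.552  1.067  0.571 -0.099  2.054  1.383]
[(np.float64(0.044911711423067116), 'tip', 'table'), (np.float64(0.04491171142306748), 'tip', 'table'), (np.float64(0.05278438476925694), 'fing', 'table')]
Fr_P (np.float64(1.8008126839836605), array([[ 0.152,  0.075,  1.432,  0.018,  1.464, -1.672],
       [-0.103, -0.736,  2.436,  1.315,  0.3  , -1.679],
       [ 0.452,  0.239,  2.417,  3.474,  0.542, -1.751]]))
   [(0.038, 'wr', 'beam', 0.0), (0.044, 'tip', 'fin', 0.12)]
   [(0.031, 'fing', 'fin', 0.76), (0.032, 'link', 'fin', 0.8)]
P_CU (np.float64(2.5246639924724734), array([[ 0.452,  0.239,  2.417,  3.474,  0.542, -1.751],
       [ 1.   , -0.217,  2.542,  2.909,  0.987, -1.888],
       [-0.441, -0.472,  0.776,  1.153,  0.414, -0.81 ],
       [-0.564,  0.92 ,  0.847, -0.1  ,  1.925,  1.385]]))
   [(0.034, 'flask', 'post', 0.22), (0.045, 'flask', 'shut', 0.07)]
   [(0.131, 'flask', 'beam', 0.34), (0.137, 'flask', 'post', 0.32)]
   [(0.083, 'link', 'beam', 0.54), (0.089, 'link', 'post', 0.54)]
CR_Fr (np.float64(1.6728896295409768), array([[-0.552,  1.067,  0.571, -0.099,  2.054,  1.383],
       [-0.785,  0.27 ,  1.411, -0.9  ,  2.134,  0.295],
       [ 0.152,  0.075,  1.432,  0.018,  1.464, -1.672]]))
   [(0.12, 'fa', 'post', 0.0), (0.13, 'tip', 'table', 0.0)]
   [(0.034, 'tip', 'fin', 0.9), (0.037, 'wr', 'beam', 0.9)]
```

```bash
cat > s6.py <<'E'
from workcell import r, command_gripper, optics
from fk import *; from h import *; import pickle
np.set_printoptions(precision=4,suppress=True)
o=pickle.load(open("paths.pkl","rb"))
for w in o["Fr_P"][1:]: r.movej(w)
s=r.read_state(); print(s["time_s"],s["eef_pos"],tcp(o["P"]),s["grip_width"])
p,d=optics.get_image("side"); cv2.imwrite("pics/side8.png",p[:,:,::-1])
p,d=optics.get_image("wrist"); cv2.imwrite("pics/wrist8.png",p[:,:,::-1])
E
python3 s6.py
```

```text
16.225 [0.4659 0.2499 0.1841] [0.4656 0.2497 0.1838] 0.08504429624375835
```

View pics/side8.png

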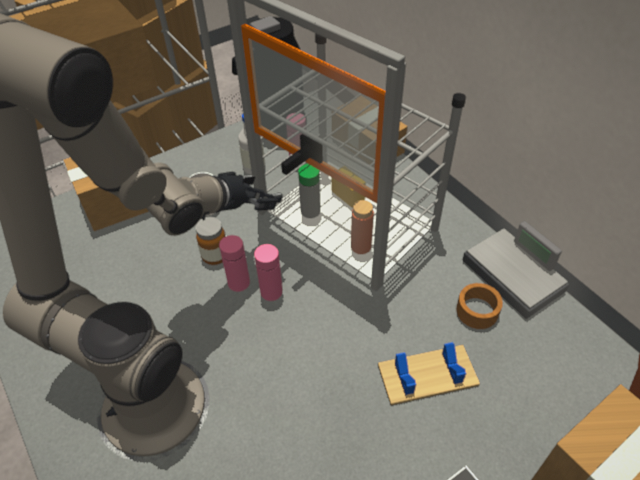

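View pics/wrist8.png

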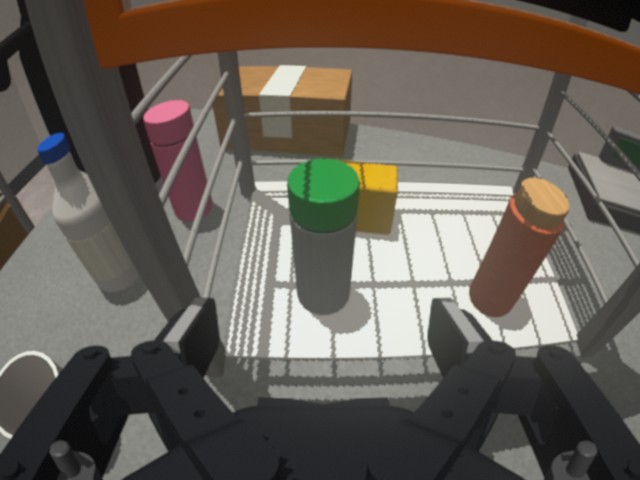

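The flask (cap at 324,190) is centred between the fingers in the wrist view, and the side view shows the hand clear of the pinks and under the shutter. Sliding in now.

```bash
cat > s7.py <<'E'
from workcell import r, command_gripper, optics
from fk import *; from h import *; import pickle
np.set_printoptions(precision=4,suppress=True)
o=pickle.load(open("paths.pkl","rb"))
hit=r.move_straight(tcp(o["G"]),speed=.12,max_force=6); s=r.read_state(); print(hit,s["time_s"],s["eef_pos"],tcp(o["G"]),s["contact_force"])
p,d=optics.get_image("side"); cv2.imwrite("pics/side9.png",cv2.resize(p[100:290,170:420,::-1],None,fx=3,fy=3))
if not hit:
    command_gripper(0.0,50); s=r.read_state(); print(s["time_s"],"width",s["grip_width"],s["contact_force"])
p,d=optics.get_image("wrist"); cv2.imwrite("pics/wrist9.png",p[:,:,::-1])
E
python3 s7.py
```

```text
False 17.975 [0.613  0.2879 0.0887] [0.6134 0.2878 0.0884] [-0.7924  0.0446  0.3675]
18.4167 width 0.05364540833725493 [-0.5605 -0.3758  2.5811]
```

View pics/side9.png

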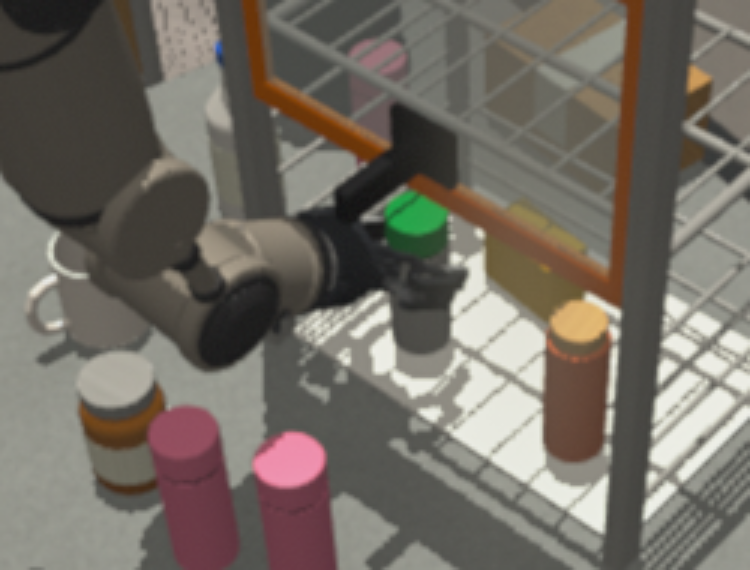

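View pics/wrist9.png

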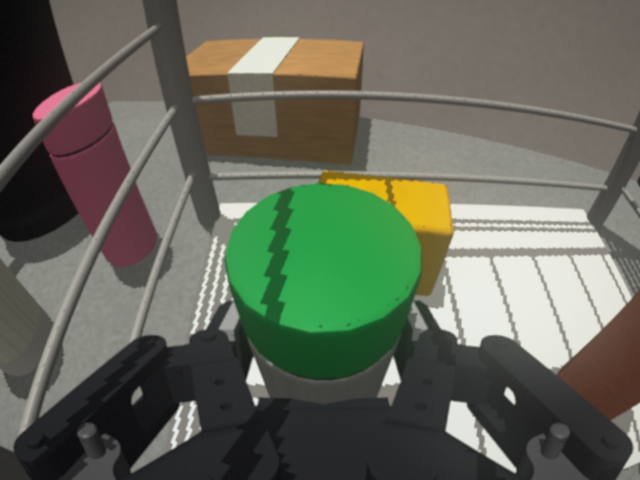

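The flask is gripped at 54 mm width, with the cap centred between the jaws in the wrist view. Pulling it out up the slope, then checking.

```bash
cat > s8.py <<'E'
from workcell import r, command_gripper, optics
from fk import *; from h import *; import pickle
np.set_printoptions(precision=4,suppress=True)
o=pickle.load(open("paths.pkl","rb"))
command_gripper(0.0,80)
hit=r.move_straight(tcp(o["P"]),speed=.14,max_force=25); s=r.read_state(); print(hit,s["time_s"],s["eef_pos"],s["grip_width"],s["contact_force"])
p,d=optics.get_image("side"); cv2.imwrite("pics/side10.png",p[:,:,::-1])
if not hit:
    for w in o["P_CU"][1:]: r.movej(w)
    s=r.read_state(); print(s["time_s"],s["eef_pos"],tcp(o["CU"]),s["grip_width"],s["contact_force"])
    for n in("side","scene"):
        p,d=optics.get_image(n); cv2.imwrite(f"pics/{n}11.png",p[:,:,::-1]); np.save(f"{n}11.npy",d)
E
python3 s8.py
```

```text
False 20.1167 [0.4659 0.2498 0.1835] 0.05300650395863327 [ 0.0507  0.2306 -4.0851]
29.1333 [ 0.5277 -0.2793  0.1331] [ 0.5275 -0.2792  0.1326] 0.05290919427027766 [ 0.4697 -0.2888 -2.5245]
```

View pics/side10.png

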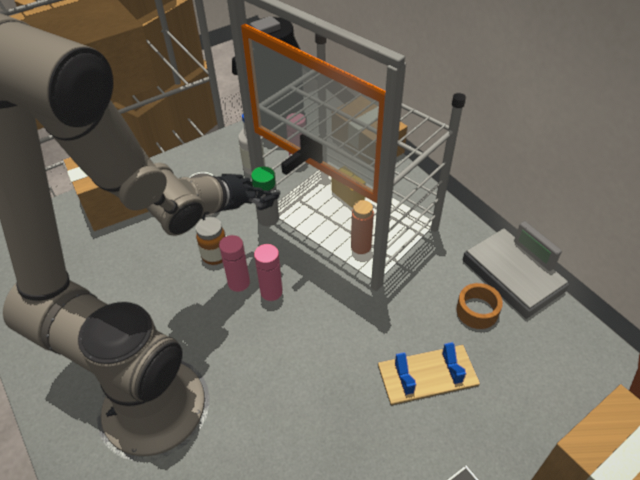

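View pics/side11.png

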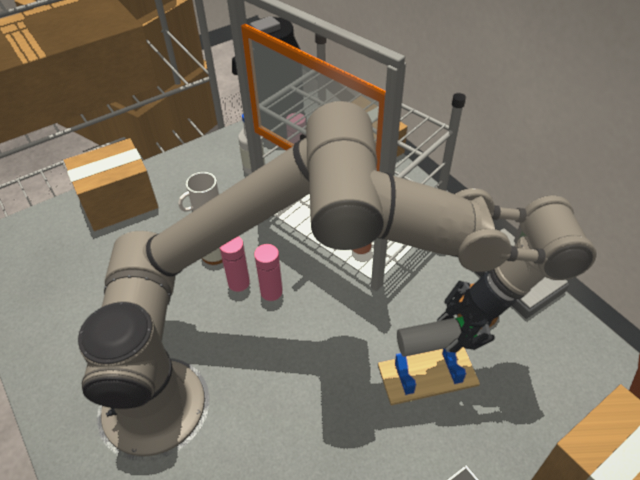

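View pics/scene11.png

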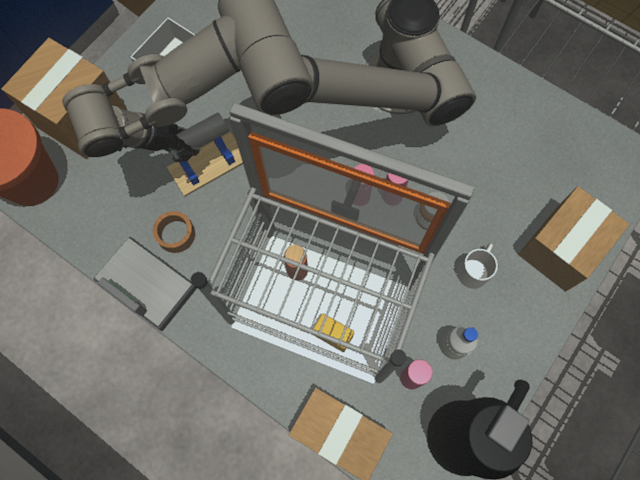

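The flask hangs over the cradle with its base at about (400,345) in the side view. Before lowering, I'll check its tilt, yaw and offset from the depth clouds.

```bash
cat > fm.py <<'E'
from h import *; from fk import *
from scipy.optimize import least_squares
def fitflask(idx,c0,names=("side","scene"),per=True):
    g=np.radians(-22.1); gd=np.array([np.cos(g),np.sin(g),0]); pd=np.array([-gd[1],gd[0],0])
    Q=[]
    for n in names:
        p,d,X=load(n,idx); hsv=cv2.cvtColor(p,cv2.COLOR_BGR2HSV); L=X-c0; a=L@gd; b=L@pd
        m=(d>0)&(a>-.09)&(a<.005)&(abs(b)<.045)&(abs(L[...,2])<.045)&(hsv[...,1]<60)
        q=X[m]; Q.append(q)
    def fit(q):
        def f(v):
            o=c0+pd*v[0]+Z*v[1]; u=gd+pd*v[2]+Z*v[3]; u/=np.linalg.norm(u); l=q-o
            return np.linalg.norm(l-np.outer(l@u,u),axis=1)-.0275
        s=least_squares(f,[0,0,0,0],loss="soft_l1",f_scale=.002); return s.x,np.median(abs(f(s.x)))
    for n,q in zip(names,Q):
        if len(q)>30:
            x,rs=fit(q); a=(q-c0)@gd; print(n,len(q),"lat %.4f dz %.4f yaw %.2f pitch %.2f"%(x[0],x[1],np.degrees(x[2]),np.degrees(x[3])),"res %.4f"%rs,"base end a",np.percentile(a,[0,1,2]))
    q=np.vstack(Q); x,rs=fit(q); print("both lat %.4f dz %.4f yaw %.2f pitch %.2f"%(x[0],x[1],np.degrees(x[2]),np.degrees(x[3])),rs); return x
if __name__=="__main__":
    fitflask(11,np.array([.5225,-.2772,.164]))
E
python3 fm.py
```

```text
side 1258 lat 0.0002 dz -0.0003 yaw -0.52 pitch 0.28 res 0.0012 base end a [-0.07721648 -0.07653058 -0.07641607]
scene 752 lat -0.0010 dz -0.0012 yaw 0.23 pitch 0.54 res 0.0017 base end a [-0.07748235 -0.07595678 -0.074844  ]
both lat -0.0003 dz -0.0007 yaw -0.20 pitch 0.48 0.0014662904245223134
```

The flask is within about 1 mm and 0.5° of the groove. Lowering gently until it makes contact.

```bash
cat > s9.py <<'E'
from workcell import r, command_gripper, optics
from fk import *; from fm import *; import pickle
np.set_printoptions(precision=4,suppress=True)
o=pickle.load(open("paths.pkl","rb"))
g=np.radians(-22.1); gd=np.array([np.cos(g),np.sin(g),0])
c=tcp(o["C"])+gd*.001
r.move_straight(c+Z*.012,speed=.1)
hit=r.move_straight(c-Z*.004,speed=.03,max_force=5); s=r.read_state(); print(hit,s["time_s"],s["eef_pos"]-c,s["contact_force"])
for n in("side","scene"):
    p,d=optics.get_image(n); cv2.imwrite(f"pics/{n}12.png",p[:,:,::-1]); np.save(f"{n}12.npy",d)
fitflask(12,np.array([.5225,-.2772,.064]))
E
python3 s9.py
```

```text
True 30.675 [ 0.0002 -0.0001  0.002 ] [0.5644 0.1081 5.299 ]
side 1114 lat 0.0003 dz 0.0013 yaw -0.11 pitch -0.02 res 0.0014 base end a [-0.0764 -0.0756 -0.0753]
scene 663 lat -0.0015 dz 0.0006 yaw -0.45 pitch 0.02 res 0.0020 base end a [-0.076  -0.0751 -0.0743]
both lat -0.0004 dz 0.0010 yaw -0.24 pitch -0.05 0.0016878417109347718
```

```bash
cat > s10.py <<'E'
from workcell import r, command_gripper, optics
from fk import *; from fm import *; import pickle
np.set_printoptions(precision=4,suppress=True)
o=pickle.load(open("paths.pkl","rb"))
command_gripper(.075); command_gripper(.085)
s=r.read_state(); A=Ro.from_quat(s["eef_rot"]).as_matrix(); print(s["contact_force"],s["grip_width"])
r.move_straight(s["eef_pos"]-A[:,2]*.10,speed=.12); s=r.read_state(); print(s["time_s"],s["joint_positions"]-o["CR"],s["contact_force"])
for w in o["CR_Fr"][1:]: r.movej(w)
s=r.read_state(); print(s["time_s"],s["eef_pos"],tcp(o["now"]))
for n in("side","scene"):
    p,d=optics.get_image(n); cv2.imwrite(f"pics/{n}13.png",p[:,:,::-1]); np.save(f"{n}13.npy",d)
fitflask(13,np.array([.5225,-.2772,.064]))
E
python3 s10.py
```

```text
[-0.0136 -0.244   0.5137] 0.08509683827872333
32.375 [ 0.0002  0.0028 -0.0061 -0.      0.005  -0.0005] [ 0.1746 -0.3113  0.0834]
36.4083 [0.4575 0.1523 0.3825] [0.4574 0.1529 0.3827]
side 1114 lat 0.0001 dz 0.0014 yaw 0.39 pitch 0.43 res 0.0013 base end a [-0.076  -0.0753 -0.075 ]
scene 668 lat -0.0006 dz 0.0010 yaw 1.24 pitch 0.84 res 0.0019 base end a [-0.0763 -0.0751 -0.074 ]
both lat -0.0001 dz 0.0012 yaw 0.77 pitch 0.64 0.0015360392824124661
```

View pics/side13.png

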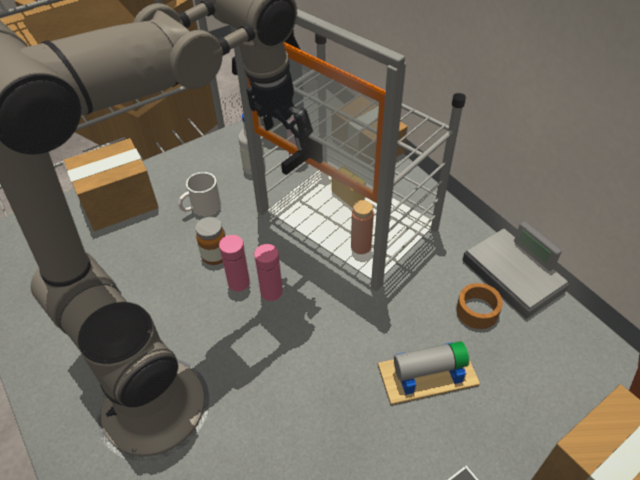

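The flask lies on both blue blocks at (432,361), centred. Now I'll grip the pull again and push the shutter down.

```bash
cat > s11.py <<'E'
from workcell import r, command_gripper, optics
from fk import *; from h import *
np.set_printoptions(precision=4,suppress=True)
s=r.read_state(); A=Ro.from_quat(s["eef_rot"]).as_matrix()
hit=r.move_straight(s["eef_pos"]+A[:,2]*.08+e*.001,speed=.15,max_force=8); s=r.read_state(); print(hit,s["eef_pos"],s["contact_force"])
assert not hit
command_gripper(0,60); s=r.read_state(); print(s["time_s"],s["grip_width"],s["contact_force"])
if s["grip_width"]>.01:
    p=s["eef_pos"]
    hit=r.move_straight(p-Z*.255,speed=.13,max_force=40); s=r.read_state(); print(hit,s["time_s"],s["eef_pos"],s["contact_force"],s["grip_width"])
    hit=r.move_straight(p-Z*.285,speed=.04,max_force=20); s=r.read_state(); print(hit,s["time_s"],s["eef_pos"],s["contact_force"],s["grip_width"])
for n in("side",):
    p,d=optics.get_image(n); p=np.ascontiguousarray(p[:,:,::-1]); cv2.imwrite(f"pics/{n}14.png",p); np.save(f"{n}14.npy",d); X=cloud(n,p,d)
    mo=mask(p,(3,150,80),(14,255,255))&(d>0)&(abs(X@nn-.556)<.02)&(X[...,2]>.2)
    print(" orange top z",np.percentile(X[mo][:,2],[90,97,99,100]))
E
python3 s11.py
```

```text
False [0.4708 0.1566 0.3045] [ 0.6548  0.2893 -0.3265]
37.825 0.015034297013005066 [  0.5947 -11.3381   2.3886]
False 39.9333 [0.471  0.1543 0.049 ] [ 1.4546  2.3196 -4.3   ] 0.01481909740419994
True 40.4167 [0.4712 0.1544 0.0336] [-0.0968 -0.5977  3.5735] 0.015227450142303402
 orange top z [0.2876 0.289  0.2896 0.3045]
```

View pics/side14.png

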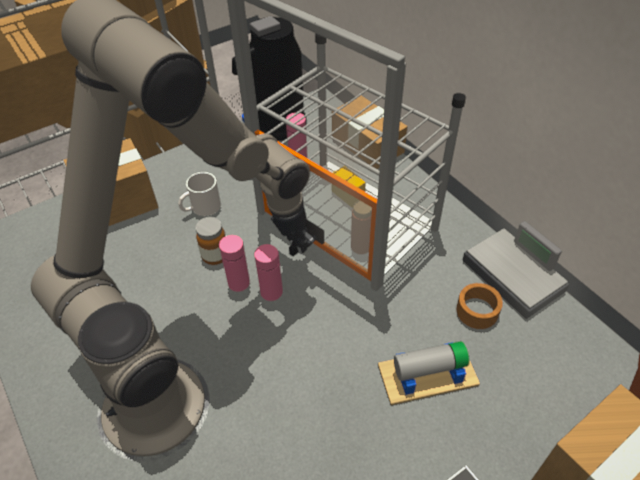

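The descent stopped on contact, with the top of the frame near 289 mm by depth. I'll press once more to confirm it's at the stop.

```bash
cat > s12.py <<'E'
from workcell import r, command_gripper, optics
from fk import *; from h import *
np.set_printoptions(precision=4,suppress=True)
p=r.read_state()["eef_pos"]
hit=r.move_straight(p-Z*.012,speed=.03,max_force=30); s=r.read_state(); print(hit,s["time_s"],s["eef_pos"],s["contact_force"],s["grip_width"])
p,d=optics.get_image("side"); p=np.ascontiguousarray(p[:,:,::-1]); cv2.imwrite("pics/side15.png",p); np.save("side15.npy",d)
for n,i in(("side",0),("side",14),("side",15)):
    p,d,X=load(n,i); a=X@e
    mo=mask(p,(3,150,80),(14,255,255))&(d>0)&(abs(X@nn-.556)<.02)
    for lo,hi in((-.12,0),):
        m=mo&(a>lo)&(a<hi); z=X[m][:,2]; print(i,"top",np.percentile(z[z>.2],[50,90,98]),"bottom bar",np.percentile(z[z<.1],[2,10,50,90]))
        v,u=np.where(m&(X[...,2]<.1)&(u_:=(np.mgrid[:480,:640][1]==350))); print("  col350 rows bottom bar",v.min() if len(v) else None,v.max() if len(v) else None)
E
python3 s12.py
```

```text
True 40.675 [0.4712 0.1544 0.0336] [-1.5544 -1.1253  5.4042] 0.015308389270418995
0 top [0.2877 0.2905 0.2917] bottom bar [0.0174 0.0215 0.0296 0.0382]
  col350 rows bottom bar 261 265
14 top [0.2854 0.288  0.2897] bottom bar [0.015  0.0179 0.0272 0.0359]
  col350 rows bottom bar 261 266
15 top [0.2856 0.2884 0.29  ] bottom bar [0.015  0.0183 0.0275 0.0352]
  col350 rows bottom bar 261 266
```

```bash
cat > s13.py <<'E'
from workcell import r, command_gripper, optics
from fk import *; from h import *
np.set_printoptions(precision=4,suppress=True)
command_gripper(.085); s=r.read_state(); A=Ro.from_quat(s["eef_rot"]).as_matrix(); p0=s["eef_pos"]
r.move_straight(p0-A[:,2]*.075,speed=.15)
for n in("side","scene"):
    p,d=optics.get_image(n); p=np.ascontiguousarray(p[:,:,::-1]); cv2.imwrite(f"pics/{n}16.png",p); np.save(f"{n}16.npy",d)
    X=cloud(n,p,d); b=X@nn; a=X@e-.032
    t=(d>0)&(b>.40)&(b<.53)&(abs(a)>.06)&(abs(a)<.16)&(abs(X[...,2])<.02); print(n,"table z",np.median(X[t][:,2]))
    hsv=cv2.cvtColor(p,cv2.COLOR_BGR2HSV)
    m=(hsv[...,2]<60)&(d>0)&(b>.463)&(b<.53)&(abs(a)<.02)&(X[...,2]>.03)&(X[...,2]<.12); z=X[m][:,2]; 
    if len(z): print(" fin z",m.sum(),np.percentile(z,[1,3,50,97,99]),"lat",np.percentile(a[m],[3,97]))
    mo=mask(p,(3,150,80),(14,255,255))&(d>0)&(abs(b-.556)<.02); z=X[mo][:,2]; print(" top",np.percentile(z[z>.2],[50,90,98]),"bot",np.percentile(z[z<.1],[2,10,50]) if (z<.1).any() else '')
command_gripper(0)
g=e*.0325+nn*.495+Z*.11
tgt=g-A[:,2]*(-.018)   # tip at g
s=r.read_state(); r.move_straight(tgt,speed=.15)
hit=r.move_straight(tgt-Z*.045,speed=.04,max_force=15); s=r.read_state(); print(hit,s["time_s"],"tip z",(s["eef_pos"]+A[:,2]*-.018)[2],s["contact_force"])
E
python3 s13.py
```

```text
side table z 0.0016265614413269209
 fin z 184 [0.0529 0.054  0.0735 0.0838 0.0846] lat [-0.0109  0.0039]
 top [0.2815 0.2876 0.29  ] bot [0.0141 0.0174 0.027 ]
scene table z 0.00047799100481039913
 fin z 34 [0.0587 0.0664 0.0786 0.0846 0.0865] lat [-0.0076  0.0068]
 top [0.2836 0.288  0.2898] bot [0.0221 0.0275 0.0328]
True 43.9333 tip z 0.08395489632394688 [-3.7124 -1.7421 11.8148]
```

```bash
cat > s14.py <<'E'
from workcell import r, command_gripper, optics
from fk import *; from h import *
np.set_printoptions(precision=4,suppress=True)
s=r.read_state(); z0=s["eef_pos"]; f0=s["contact_force"]
hit=r.move_straight(z0-Z*.006,speed=.02,max_force=15); s=r.read_state(); print(hit,s["time_s"],s["eef_pos"]-z0,f0,s["contact_force"])
A=Ro.from_quat(s["eef_rot"]).as_matrix()
r.move_straight(s["eef_pos"]-A[:,2]*.13,speed=.2)
q=r.read_state()["joint_positions"].copy(); print(q)
q2=q.copy(); q2[1]-=.35; q2[0]-=.5
print(path(q,q2,sh=0)[:2])
r.movej(q2)
for n in("side","scene"):
    p,d=optics.get_image(n); p=np.ascontiguousarray(p[:,:,::-1]); cv2.imwrite(f"pics/{n}17.png",p); np.save(f"{n}17.npy",d)
print(r.read_state()["time_s"],r.read_state()["contact_force"])
from fm import fitflask
fitflask(17,np.array([.5225,-.2772,.064]))
from b import cols
E
python3 s14.py | head -20
```

```text
True 44.1417 [-0.  0. -0.] [-3.7124 -1.7421 11.8148] [-3.6292 -1.4481 10.8583]
[ 0.1463  0.1809  1.834   0.0229  0.9574 -1.6888]
[(np.float64(0.059), 'fing', 'shut', np.float64(0.17)), (np.float64(0.059), 'tip', 'shut', np.float64(0.21))]
46.1 [0.9196 0.3911 0.0501]
side 1114 lat 0.0002 dz 0.0011 yaw 0.49 pitch -0.15 res 0.0014 base end a [-0.076  -0.0754 -0.0752]
scene 662 lat -0.0008 dz 0.0001 yaw 0.78 pitch -0.06 res 0.0019 base end a [-0.0847 -0.0748 -0.0739]
both lat -0.0003 dz 0.0007 yaw 0.50 pitch -0.13 0.0015820102213567905
scene orange [264 192  68  29 192] lo [ 0.5426 -0.0015  0.2818] hi [0.5775 0.1389 0.2913] med [0.5607 0.0544 0.2871]
scene orange [347 225  54  21  67] lo [0.503  0.185  0.2816] hi [0.5313 0.2944 0.2913] med [0.5174 0.2385 0.2859]
scene green [356 275   8  10  42] lo [0.5724 0.2558 0.1514] hi [0.6281 0.2812 0.3386] med [0.5856 0.2605 0.1556]
scene green [363 275  16  17 167] lo [0.5608 0.2704 0.1509] hi [0.5886 0.3034 0.1624] med [0.5744 0.2848 0.1564]
scene pink [352 164  22  42 666] lo [0.3379 0.0922 0.0158] hi [0.385  0.1381 0.155 ] med [0.3689 0.1218 0
[... 212 characters left out ...]
906 0.4866 0.1477]
scene yellow [314 314  11  17  64] lo [0.6868 0.229  0.0706] hi [0.7235 0.2408 0.0829] med [0.7088 0.2336 0.0771]
scene yellow [322 317  12  17 119] lo [0.6833 0.2451 0.0708] hi [0.7174 0.265  0.0813] med [0.7006 0.2548 0.0763]
scene yellow [331 322  13  17 136] lo [0.6804 0.2673 0.07  ] hi [0.7117 0.2912 0.0818] med [0.6962 0.2791 0.0763]
scene yellow [343 328   8  13  50] lo [0.678  0.297  0.0694] hi [0.7051 0.3088 0.082 ] med [0.6915 0.3028 0.0761]
side orange [315 167  57  34  65] lo [0.5294 0.0109 0.2821] hi [0.5661 0.1538 0.291 ] med [0.547  0.0863 0.2863]
side orange [323 244  43  28  48] lo [0.5341 0.0136 0.0306] hi [0.5663 0.1366 0.0399] med [0.5512 0.0695 0.0356]
```

View pics/side17.png

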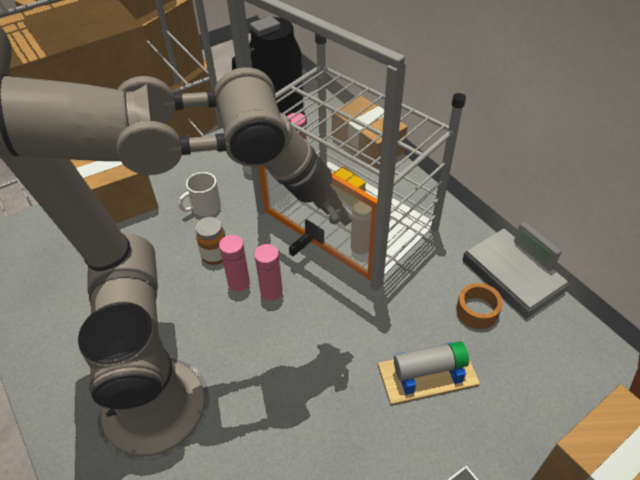

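View pics/scene17.png

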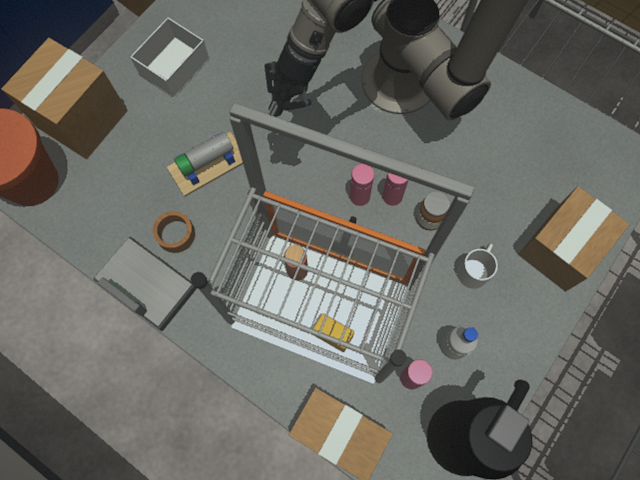

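Both views show the shutter down, the flask in the V-blocks (432,361 in the side view), and the pinks, jar, mug, canister and tin at their starting pixels. The robot is clear, so I'm handing in.

```bash
python3 -c "
from workcell import r
r.hold(0.5); r.finish_job(); print(r.read_state()['time_s'])"
```

```text
the job is handed in; nothing more can be done
the job is handed in; nothing more can be done
```

I raised the shutter by its pull to about 274 mm and let go. I then took the flask out under it, laid it in the V-blocks, pushed the shutter back down and handed in at about 47 s of the 72 s allowed.

**First grip missed:** on the first try the gripper closed on nothing. Both depth views showed the real fingertips 43 mm farther back than stated. I measured the true offset, replanned, and the second grip held.

**Flask:** the last check puts it within about 1 mm of centred along and across the groove, yaw error about 0.5° and level. It was set down on contact at about 5 N.

**Shutter:** it stopped dead when gripped and pushed, and again under a steady push of about 11 N on the pull from above, so I take it to be fully down.
- **Disagreement:** depth readings put its edges about 2–3 mm above the nominal closed height. The side camera reads the table 1.6 mm high, which explains part of that. I could not confirm the last 1–2 mm by camera alone.

**Everything else:** in the last two pictures the canister, tin, pink look-alikes, jar and mug look unmoved; I compared these by eye only. The arm was clear of everything.

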